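# Roll the lying vial onto the reading line

### The job

Two screw-cap vials lie on the white label-reading plate, one on each side of its black line. Push the top of the larger vial sideways with a fingertip so that it rolls over onto the line and comes to rest lying along it, centred over the line; do not grasp it or pick it up. Leave the smaller vial, the standing vial and the timer where they are.

Things in the scene. Friction and masses are not known exactly. Their poses are not given: they have to be found in the camera images.
- plate: Fixed flat plate, 280 x 220 mm, top face 10 mm above the worktop, white non-slip face with a grey border. Origin under its centre on the worktop; x runs along its 280 mm length (the way the vials roll), y along the black line, z up. At both x ends is a low grey lip, 5 mm wide, rising 5.5 mm above the face.
- line_mid (a point): Middle of the black line, on the plate's top face. The line is 3 mm wide, 190 mm long, and runs along this frame's y; it lies across the middle of the plate and ends in a short crossbar at each end. Axes as the plate's.
- large_vial: The larger brown vial, blue cap, about 60 g: body 33 mm diameter x 60 mm, cap 26 x 10 mm. It lies on the plate 65 to 95 mm from the line, parallel within 6 degrees. Origin: centre of its flat base; z: long axis towards the cap; x and y turn as it rolls, y is up at first. It rolls with slight resistance: pushed at under 50 mm/s it stops within a few mm of where the push stops.
- large_mid (a point): On the long axis of the larger vial, half-way along its 60 mm body (30 mm from the base), 17 mm above the plate's face. Axes as large_vial. A fingertip behind the vial, 10 to 18 mm below its top, rolls it along ahead of itself; a fingertip pressed on its very top rolls it half as far as the fingertip travels.
- small_mid (a point): On the long axis of the smaller vial, half-way along its body. Same look as the larger, 25 mm in diameter and 48 mm long with the cap, lying on the other side of the line and nearer the plate's other long edge. To be left alone.
- standing_vial: White vial with a pink cap standing upright on the worktop off the plate, beyond the +y end of the line: 33 mm in diameter, 70 mm high; origin at the centre of its underside. To be left alone.
- timer: Small white square timer lying on the worktop off the plate, beyond the -y end of the line: 64 x 64 x 18 mm; origin at the centre of its underside. To be left alone.
There are look-alikes about, which are no part of the job. Leave any green or purple look-alike of the large_vial alone.

How it is judged:
By the outcome, as a careful person would: the job done as asked, in the order asked, and still so for the second after the job is handed in, with the robot touching nothing.
It also fails if it takes over 45 s, if anything falls off the work surface, if the arm or the gripper's body presses on something with over 40 N, if the wrist force passes 120 N, or if a joint passes its speed limit or range.

### The arm

A 6-joint arm with a two-finger parallel gripper is mounted at the origin on a cart in front of the work surface, level with it; the furniture and walls round the work are solid. World frame = base frame: x ahead of the robot, y to its left, z up, the work surface at z = 0. Lengths are in mm, angles in degrees, forces in N, time in s.
With the tool pointing down it reaches from about 350 to 775 mm from the base axis. Payload 5.5 kg.
Tool frame: the origin (TCP) lies at the very end of the fingers, on their centre line; the grasp point (between the pads) lies 19 mm behind it; z points along the fingers, x is the direction in which the jaws open and shut, and the axes are right-handed (so a half turn about z gives the same grasp; the last joint's range is limited). The gripper opens to 85 mm and grips with 20 to 120 N. Pads are 22 mm wide; open, the fingers measure 114 mm over their backs; the gripper's body (76 mm by 85 mm) begins 54 mm behind the grasp point. The pads swing forward as they close: fully open they stand 13 mm farther back than shut.
Start: joints at [59.267, 17.945, 2.641, 74.691, 0, 82.002], TCP at [222.249, 530.359, 196.723] pointing down, gripper open.
Joint ranges: [-158.12, 158.12], [-49.38, 96.58], [-58.88, 72.47], [-126.05, 133.96], [-84.25, 85.87], [-180, 180]. Speed limits (degrees/s): [147.25, 147.25, 180, 180, 180, 180].

### API

Orientations are given as [roll, pitch, yaw] about the fixed x, y, z axes, in that order (R = Rz(yaw) Ry(pitch) Rx(roll)).
In Python, from station import observe, snapshot, get_calibration, close_job, outline_of gives the robot as it stands.
- The arm moves only by the shell command python3 -m jog 'ROWS' [FORCE]. ROWS is JSON, a list of rows, each a list of 7 numbers: the turn, a rotation vector about the tool's x, y, z in rad, then the shift along the tool's x, y, z in cm, then the opening, from 0 (shut) to 1 (fully open). In form: [[rx, ry, rz, tx, ty, tz, claw], ...]. A call has exactly 5 rows; each row is the pose to reach, as a shift and turn from the pose commanded when the call began, along the tool's axes at that moment; what a row does not reach only later rows make up. A row lasts 1/12 s, in which the tool goes at most 41.7 mm and 7.16 degrees, less where a joint would pass 70% of its speed; a pose out of reach is approached as far as the arm can. A call with a gripper value outside its range is refused whole. The fingers move at their own pace and stop on an object; FORCE is the grip in N (left out, the last holds). Time passes only in rows, so rows that repeat a pose let the fingers close, or fill a call up. It gives the time, the measured TCP pose, the force and the opening at its end, in the units of the state.
- observe(): the state, without advancing time (a new reading comes with each control period).
- snapshot(name): name is "scene" or "top" or "wrist"; returns the picture (384x512x3 uint8, red, green, blue); there is no depth.
- get_calibration(name): a dict with "fx", "fy", "cx", "cy" (pixels), "extrinsics" (4x4, takes a point from world to camera coordinates). Camera axes: x right, y up, looking along -z (the intrinsics and any distortion apply to the point x, -y, -z); pixel columns grow to the right and rows downward; lengths in mm; the calibration is good to about 2 mm. A picture is of the moment at which its call begins: read the wrist's pose just before it. get_calibration takes no time and is no camera call; for the wrist camera it gives the pose at the moment of the call.
- close_job(): hands the job in, once; it reports no verdict.
Trained networks look in the newest picture that a camera, given by its name, has taken for a name from the list of things; names that differ only in an ending like _2 or _b are one class to them, and where a whole thing is asked for, a point or a joint stands for the part that bears it (a point fixed in the world has none). Each returns a list of dicts, best first, with "conf" (0 to 1); they miss things now and then, are a little off and sometimes report something else, mostly with a low value. They report only what shows in the picture. A call takes as long as a camera call. They do not tell look-alikes from the thing itself.
- outline_of(camera, target): "pixels" (384x512 bool, what is visible of it) and "rect" ([centre column, centre row, width, height] in pixels, round what is visible of it).
The state is a dict: "time": time; "joint_positions": joint angles; "qvel": joint speeds; "effort": joint torques, N m; "tcp_pos": TCP position; "ee_rot": TCP orientation; "ft_force": force on the tool from outside, world axes, zero at the start; "torque": the same for the moment, N m; "finger_gap": finger opening in mm.
Only numpy, scipy, OpenCV 4.12 (cv2) and the standard library are available. Lean on these libraries where they do the work, as an engineer would, in place of code of your own. Each camera call takes 0.05 s, during which the arm holds its last target.

## Working session

There is one attempt and no reset: what is moved stays moved. The work goes in short steps, Python scripts to look and compute and a shell command to move; the robot and the scene stay as the last step left them, time stands still between calls to the robot, and variables do not carry over. Pictures are saved under pics/ and viewed, and the job is handed in when it is done.

```bash
mkdir -p pics; ls; python3 - <<'E'
from station import *
import cv2,numpy as np
s=observe();print({k:np.round(v,3).tolist() for k,v in s.items()})
for n in("scene","top"):
    im=snapshot(n);cv2.imwrite(f"pics/{n}0.png",cv2.cvtColor(im,cv2.COLOR_RGB2BGR))
    c=get_calibration(n);print(n,{k:np.round(v,3).tolist() for k,v in c.items()})
    for t in("large_vial","plate","small_mid","standing_vial","timer"):
        for d in outline_of(n,t):print(n,t,round(d["conf"],2),np.round(d["rect"],1).tolist(),d["pixels"].sum())
E
```

```text
pics
{'time': 0.0, 'joint_positions': [59.268, 17.993, 2.577, 74.691, 0.001, 82.003], 'qvel': [-0.099, 0.11, -0.004, -0.015, 0.058, -0.052], 'effort': [-0.0, -48.063, 29.853, 0.019, 0.0, -0.0], 'tcp_pos': [221.912, 529.829, 195.79], 'ee_rot': [-179.984, 0.106, 67.266], 'ft_force': [0.108, 0.185, -0.596], 'torque': [0.041, 0.022, 0.011], 'finger_gap': 85.482}
scene {'fx': 446.27, 'fy': 446.27, 'cx': 257.292, 'cy': 198.793, 'extrinsics': [[0.893, -0.449, 0.014, -451.106], [0.27, 0.562, 0.782, -221.724], [-0.359, -0.695, 0.623, -839.993], [0.0, 0.0, 0.0, 1.0]]}
scene large_vial 0.94 [215.2, 207.2, 25.6, 27.6] 430
scene large_vial 0.66 [279.8, 188.1, 13.7, 22.9] 243
scene large_vial 0.64 [257.6, 254.7, 28.6, 30.0] 486
scene plate 0.55 [297.9, 263.6, 167.3, 117.6] 9033
scene small_mid 0.79 [343.4, 245.0, 20.3, 20.6] 228
scene standing_vial 0.65 [253.8, 209.8, 15.1, 30.3] 366
scene timer 0.94 [348.9, 320.8, 44.0, 44.7] 1065
top {'fx': 459.549, 'fy': 459.549, 'cx': 258.41, 'cy': 197.323, 'extrinsics': [[-0.013, -1.0, -0.013, 59.409], [0.985, -0.015, 0.172, -537.599], [-0.172, -0.01, 0.985, -1003.252], [0.0, 0.0, 0.0, 1.0]]}
top large_vial 0.81 [232.3, 239.4, 22.7, 35.5] 437
top large_vial 0.58 [312.6, 228.8, 32.2, 17.4] 428
top large_vial 0.56 [234.5, 166.8, 27.4, 24.9] 363
top plate 0.82 [324.4, 195.6, 119.4, 132.2] 10333
top small_mid 0.48 [330.3, 150.4, 22.8, 12.4] 209
top standing_vial 0.49 [262.0, 211.6, 11.7, 17.7] 168
top standing_vial 0.28 [313.9, 229.8, 36.2, 14.0] 445
top timer 0.94 [401.5, 194.1, 30.8, 33.6] 750
```

```bash
python3 - <<'E'
import cv2
a=cv2.imread("pics/scene0.png")[150:370,180:400];b=cv2.imread("pics/top0.png")[110:280,210:430]
cv2.imwrite("pics/s0c.png",cv2.resize(a,None,fx=2.7,fy=2.7,interpolation=2));cv2.imwrite("pics/t0c.png",cv2.resize(b,None,fx=3.5,fy=3.5,interpolation=2))
E
```

```text
(no output)
```

View pics/s0c.png

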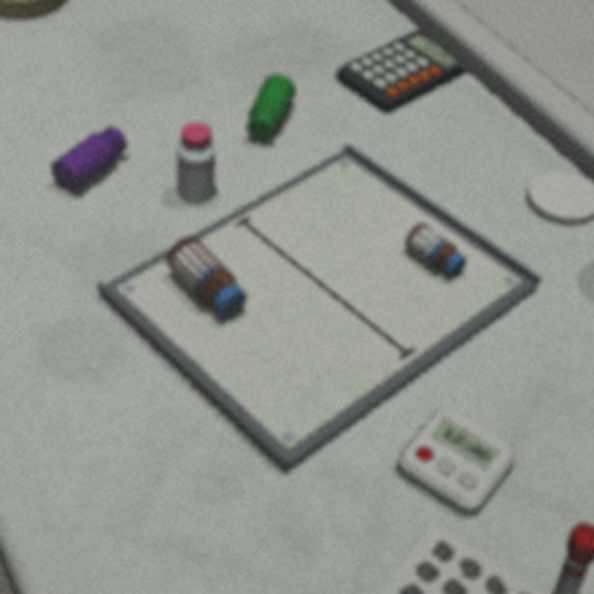

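View pics/t0c.png

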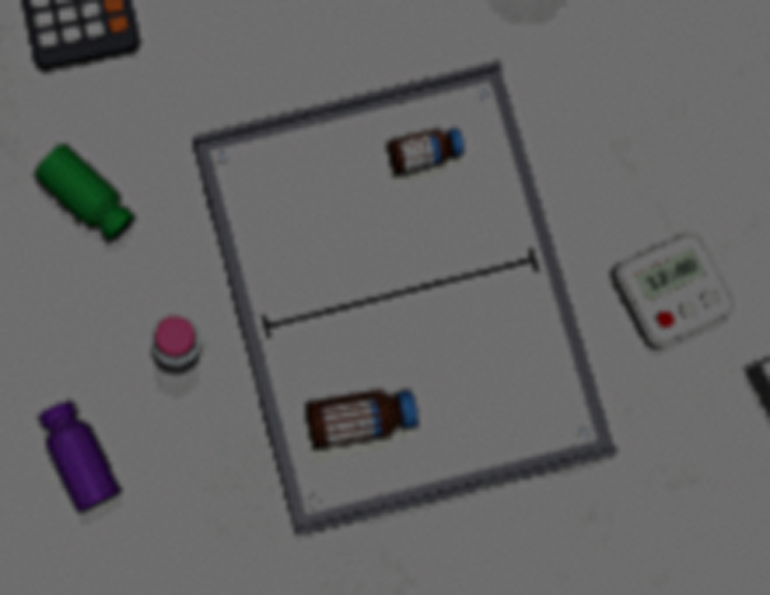

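View pics/scene0.png

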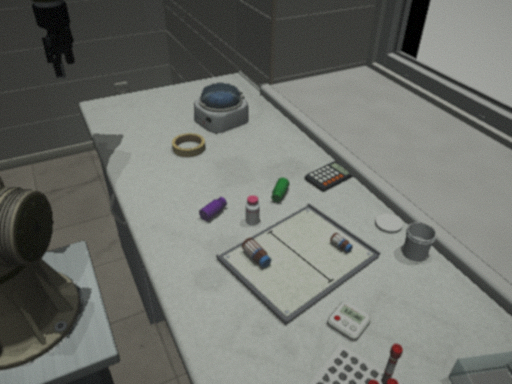

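Scene: the candidates for the larger vial are purple (scene 215,207), green (280,188), the brown vial with a blue cap on the plate (257,254), and the smaller brown one (343,245). I choose the brown one at (257,254), which is (312,229) in top. The crops confirm a brown body, a blue cap and the larger size, on the near side of the line. The line's ends in top are at about (286,203) and (363,184).

```bash
cat > h.py <<'E'
from station import *
import cv2,numpy as np
def ray(c,px):
    px=np.atleast_2d(px).astype(float);E=np.array(c["extrinsics"]);R=E[:3,:3];t=E[:3,3]
    d=np.c_[(px[:,0]-c["cx"])/c["fx"],-(px[:,1]-c["cy"])/c["fy"],-np.ones(len(px))]
    return -R.T@t,d@R
def plane(c,px,z):
    o,d=ray(c,px);return o+d*((z-o[2])/d[:,2])[:,None]
def proj(c,P):
    P=np.atleast_2d(P).astype(float);E=np.array(c["extrinsics"]);q=P@E[:3,:3].T+E[:3,3]
    return np.c_[c["cx"]+c["fx"]*q[:,0]/-q[:,2],c["cy"]+c["fy"]*q[:,1]/q[:,2]]
E
python3 - <<'E'
from h import *
c=get_calibration("top");s=get_calibration("scene")
o=np.array([210,110]);tl=o+np.array([[268,326],[534,261]])/3.5
print("line top",plane(c,tl,10).round(1).tolist())
o=np.array([180,150]);print("line scene",plane(s,o+np.array([[244,221],[407,353]])/2.7,10).round(1).tolist())
o=np.array([210,110]);print("vial base,cap ends top",plane(c,o+np.array([[309,425],[416,409]])/3.5,26.5).round(1).tolist())
print("standing,timer",plane(c,o+np.array([[175,335]])/3.5,70).round(1).tolist(),plane(c,o+np.array([[672,292]])/3.5,18).round(1).tolist())
print("plate corners",plane(c,o+np.array([[197,140],[496,68],[612,450],[300,530]])/3.5,13).round(1).tolist())
print("small",plane(c,o+np.array([[388,156],[463,141]])/3.5,22).round(1).tolist())
w=get_calibration("wrist");print(np.round(w["extrinsics"],3).tolist(),w["fx"])
E=np.array(w["extrinsics"]);print("cam pos",-E[:3,:3].T@E[:3,3], "look",-E[2,:3])
E
```

```text
line top [[529.9, -13.9, 10.0], [571.8, -195.0, 10.0]]
line scene [[533.2, -9.9, 10.0], [575.2, -192.2, 10.0]]
vial base,cap ends top [[461.0, -38.4, 26.5], [470.6, -108.9, 26.5]]
standing,timer [[515.3, 48.4, 70.0]] [[547.6, -284.2, 18.0]]
plate corners [[659.4, 32.0, 13.0], [707.4, -175.2, 13.0], [443.0, -239.2, 13.0], [393.2, -31.6, 13.0]]
small [[643.5, -97.3, 22.0], [653.2, -148.5, 22.0]]
[[0.388, 0.922, 0.001, -576.858], [-0.883, 0.371, -0.288, 36.328], [-0.266, 0.111, 0.958, -380.167], [0.0, 0.0, 0.0, 1.0]] 269.37706240447795
cam pos [154.44962593 560.3606596  375.17045369] look [ 0.26618954 -0.11071142 -0.9575417 ]
```

The vial's axis is about 5° off the line and it lies about 76 mm short of it. The plate's yaw is about 13°. I'll move to a hover behind the vial, with the shut fingers aligned to the line and the wrist camera behind them looking forward.

```bash
python3 -m jog '[[0,0,0,-3.0,2.6,0,0],[0,0,0,-6.0,5.3,0,0],[0,0,0,-9.0,7.9,0,0],[0,0,0,-12.1,10.6,0,0],[0,0,0,-15.1,13.2,0,0]]' 
python3 -m jog '[[0,0,0,-3.0,2.6,0,0],[0,0,0,-6.0,5.3,0,0],[0,0,0,-9.0,7.9,0,0],[0,0,0,-12.1,10.6,0,0],[0,0,0,-15.1,13.2,0,0]]' 
python3 -m jog '[[0,0,0,-3.0,2.6,0,0],[0,0,0,-6.0,5.3,0,0],[0,0,0,-9.0,7.9,0,0],[0,0,0,-12.1,10.6,0,0],[0,0,0,-15.1,13.2,0,0]]' 
python3 -m jog '[[0,0,-0.12,-3.0,2.7,0,0],[0,0,-0.24,-3.0,2.7,0,0],[0,0,-0.36,-3.0,2.7,0,0],[0,0,-0.48,-3.0,2.7,0,0],[0,0,-0.60,-3.0,2.7,0,0]]'
```

```text
time: 1.02
tcp_pos: [285.7, 338.4, 196.7]
ee_rot: [180.0, -0.0, 67.3]
ft_force: [1.4, -0.1, 0.3]
finger_gap: 25.5
time: 1.43
tcp_pos: [349.3, 148.0, 197.1]
ee_rot: [179.9, -0.0, 67.3]
ft_force: [1.2, 0.2, 0.5]
finger_gap: 0.2
time: 1.85
tcp_pos: [412.7, -42.7, 197.1]
ee_rot: [179.9, -0.0, 67.2]
ft_force: [1.4, 0.2, -0.1]
finger_gap: -0.0
time: 2.27
tcp_pos: [425.7, -79.2, 196.7]
ee_rot: [180.0, -0.0, 101.9]
ft_force: [0.5, -0.2, 0.1]
finger_gap: 0.2
```

```bash
cat > look.py <<'E'
from h import *
import sys
n=sys.argv[1]
c=get_calibration("wrist");im=snapshot("wrist");cv2.imwrite(f"pics/{n}.png",cv2.cvtColor(im,cv2.COLOR_RGB2BGR))
import json;json.dump({k:np.array(v).tolist() for k,v in c.items()},open(f"pics/{n}.json","w"))
for d in outline_of("wrist","large_vial"):
    print(round(d["conf"],2),np.round(d["rect"],1).tolist(),int(d["pixels"].sum()))
print(np.round(observe()["tcp_pos"],1).tolist())
E
python3 look.py w1; python3 -c "
import cv2;a=cv2.imread('pics/w1.png');cv2.imwrite('pics/w1b.png',cv2.resize(a,None,fx=1.5,fy=1.5,interpolation=2))"
```

```text
0.76 [385.5, 201.8, 27.3, 54.0] 1287
0.67 [339.9, 308.8, 23.0, 16.8] 136
0.57 [254.3, 192.2, 50.8, 22.5] 1205
[425.7, -78.8, 196.8]
```

View pics/w1b.png

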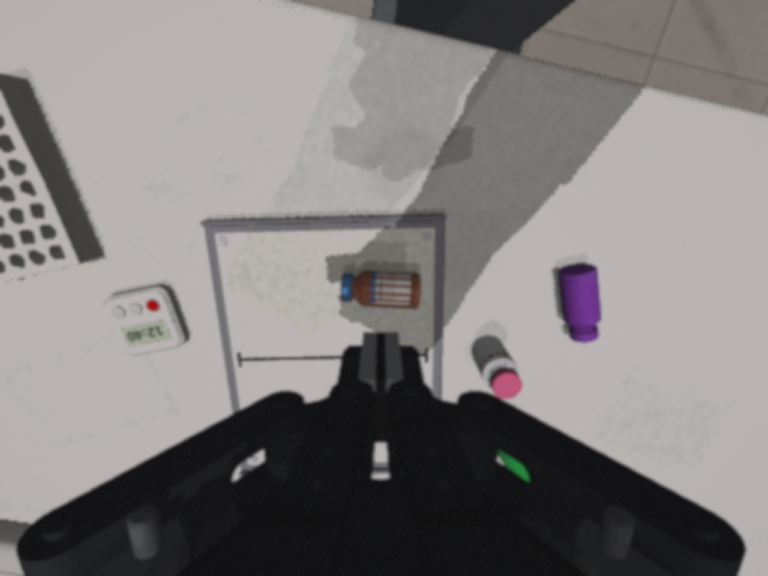

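The wrist view shows the vial at about (254,192) with its blue cap to the left, and the line below it from (159,239) to (285,237). The fingers at the bottom are clear of it. I'll take a close crop to measure from.

```bash
python3 -c "
import cv2;a=cv2.imread('pics/w1.png')[165:255,145:305];cv2.imwrite('pics/w1c.png',cv2.resize(a,None,fx=5,fy=5,interpolation=2))"
```

```text
(no output)
```

View pics/w1c.png

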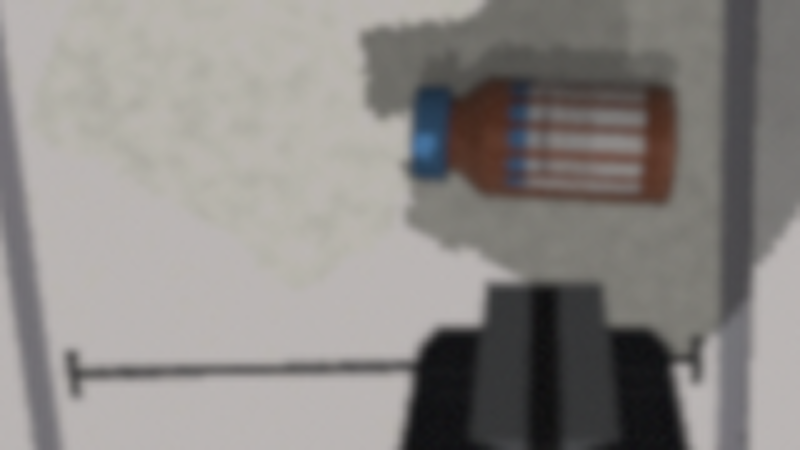

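```bash
cat > meas.py <<'E'
from h import *
import json
def meas(n,off,sc,line,near,far,ends):
    c=json.load(open(f"pics/{n}.json"));f=lambda p:np.array(p,float)/sc+off
    L=plane(c,f(line),10);print("line",L.round(1).tolist(),"len",np.linalg.norm(L[1]-L[0]).round(1))
    N=plane(c,f(near),26.5);F=plane(c,f(far),26.5);A=(N+F)/2
    e=plane(c,f(ends),26.5)
    u=L[1]-L[0];u/=np.linalg.norm(u);v=np.array([u[1],-u[0],0])  # u=+y', v=+x'
    m=L.mean(0);a=A[1]-A[0]
    print("line yaw",np.degrees(np.arctan2(-u[0],u[1])).round(2),"mid",m.round(1))
    print("width",np.abs((N-F)@v).round(1),"axis x'",((A-m)@v).round(1),"y'",((A-m)@u).round(1),"ends y'",((e-m)@u).round(1),"x'",((e-m)@v).round(1),"angle",np.degrees(np.arctan2(a@v,a@u)).round(2))
    print("near x'",((N-m)@v).round(1))
E
python3 - <<'E'
from meas import *
meas("w1",[145,165],5,[[72,373],[697,360]],[[505,77],[670,86]],[[505,195],[668,203]],[[412,133],[676,145]])
E
```

```text
line [[573.9, -190.8, 10.0], [531.2, -7.4, 10.0]] len 188.2
line yaw 13.1 mid [552.5 -99.1  10. ]
width [33.8 33.7] axis x' [-77.4 -73.9] y' [39.1 83.8] ends y' [13.8 85.7] x' [-79.  -73.9] angle 4.42
near x' [-94.3 -90.7]
```

Everything agrees: the axis is at x' ≈ -76, the yaw error is about 4.5–5° with the cap end lagging, and the fingers' front face is at x' ≈ -108. I'll descend behind the vial.

```bash
python3 -m jog '[[0,0,-0.02,0.1,0,4.0,0],[0,0,-0.02,0.2,0,8.0,0],[0,0,-0.02,0.2,0,12.0,0],[0,0,-0.02,0.2,0,15.0,0],[0,0,-0.02,0.2,0,16.8,0]]'
python3 -m jog '[[0,0,0,0,0.3,0,0],[0,0,0,0,0.6,0,0],[0,0,0,0,0.9,0,0],[0,0,0,0,1.1,0,0],[0,0,0,0,1.2,0,0]]'
```

```text
time: 2.78
tcp_pos: [422.9, -75.6, 25.6]
ee_rot: [-179.8, -0.1, 102.6]
ft_force: [-0.5, 0.3, 0.4]
finger_gap: 0.1
time: 3.2
tcp_pos: [439.2, -74.5, 30.4]
ee_rot: [179.8, 0.1, 102.8]
ft_force: [0.2, 0.1, -0.6]
finger_gap: 0.1
```

```bash
python3 look.py w2; python3 -c "
import cv2;a=cv2.imread('pics/w2.png')[80:330,90:420];cv2.imwrite('pics/w2c.png',cv2.resize(a,None,fx=2.3,fy=2.3,interpolation=2))"
```

```text
0.86 [483.9, 260.2, 50.5, 93.0] 4414
0.56 [249.6, 243.9, 96.5, 45.8] 1695
[438.3, -74.3, 29.8]
```

View pics/w2c.png

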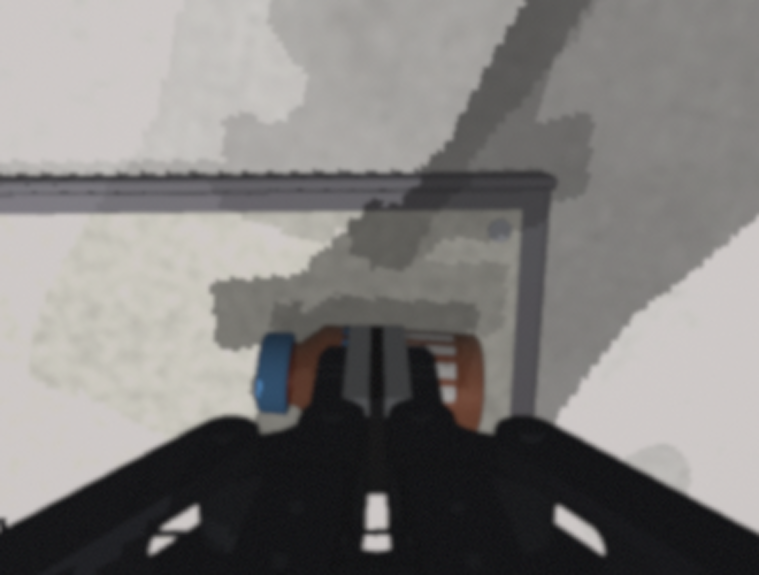

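```bash
python3 - <<'E'
from h import *;import json
for n,t in(("w1",[425.7,-78.8,196.8]),("w2",[438.3,-74.3,29.8])):
    c=json.load(open(f"pics/{n}.json"))
    m=np.array([552.5,-101,0]);a=np.radians(13.05);v=np.array([np.cos(a),np.sin(a),0]);u=np.array([-np.sin(a),np.cos(a),0])
    t=np.array(t);print(n,"tcp x'y'",(t-m)@v,(t-m)@u,"proj tcp",proj(c,[t,t-11*v,t+11*v,t-14.5*u,t+14.5*u]).round(1).tolist())
    print("vial near edge, top",proj(c,[m+(-92.5)*v+56*u+[0,0,26.5],m+(-76)*v+56*u+[0,0,43]]).round(1).tolist())
    E=np.array(c["extrinsics"]);p=-E[:3,:3].T@E[:3,3];print("cam x'y'z",(p-m)@v,(p-m)@u,p[2])
E
```

```text
w1 tcp x'y' -118.5123973432828 50.25824982973301 proj tcp [[251.6, 211.6], [251.3, 197.0], [252.0, 225.7], [231.3, 212.0], [272.0, 211.2]]
vial near edge, top [[256.9, 181.1], [257.3, 196.8]]
cam x'y'z -191.7711377894688 52.71216109081999 375.1039547602752
w2 tcp x'y' -105.22170696655172 51.79693410854662 proj tcp [[251.6, 210.1], [251.5, 195.5], [251.7, 224.2], [231.3, 210.2], [271.9, 210.0]]
vial near edge, top [[257.5, 224.4], [257.9, 256.1]]
cam x'y'z -178.18668276603233 53.5221000877281 208.54792377911352
```

```bash
cat > sc.py <<'E'
from h import *
import sys
n=sys.argv[1]
for k,(x0,y0,w,h) in(("scene",(190,190,200,150)),("top",(270,150,110,110))):
    im=cv2.cvtColor(snapshot(k),cv2.COLOR_RGB2BGR);cv2.imwrite(f"pics/{n}_{k}_full.png",im)
    cv2.imwrite(f"pics/{n}_{k}.png",cv2.resize(im[y0:y0+h,x0:x0+w],None,fx=4 if k=="scene" else 5,fy=4 if k=="scene" else 5,interpolation=2))
E
python3 sc.py a
```

```text
(no output)
```

View pics/a_scene.png

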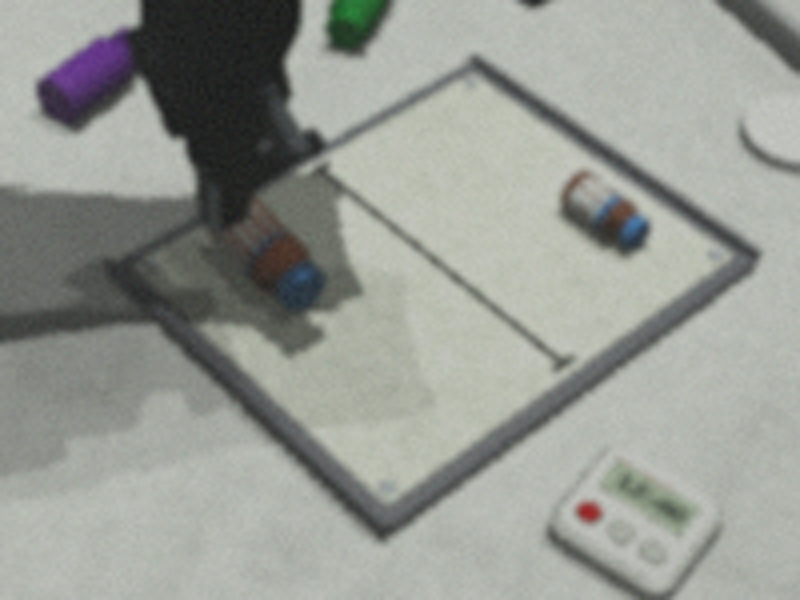

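View pics/a_top.png

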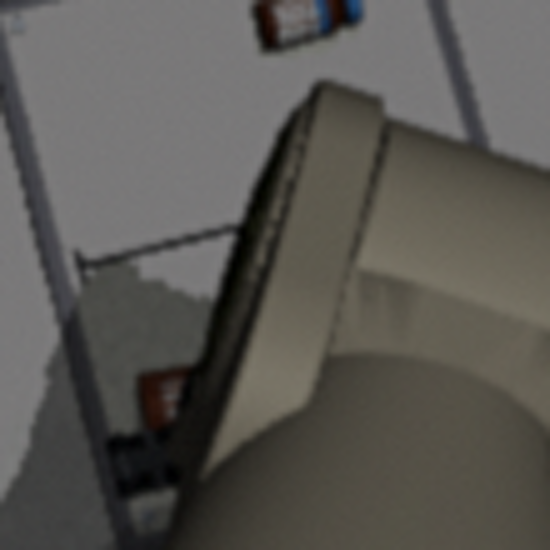

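The fingertip is behind the vial and not yet touching it. I'll push gently, about 36 mm/s.

```bash
for i in 1; do python3 -m jog '[[0,0,0,0,0.3,0,0],[0,0,0,0,0.6,0,0],[0,0,0,0,0.9,0,0],[0,0,0,0,1.2,0,0],[0,0,0,0,1.5,0,0]]'; python3 -m jog '[[0,0,0,0,0.3,0,0],[0,0,0,0,0.6,0,0],[0,0,0,0,0.9,0,0],[0,0,0,0,1.2,0,0],[0,0,0,0,1.5,0,0]]'; python3 -m jog '[[0,0,0,0,0.3,0,0],[0,0,0,0,0.5,0,0],[0,0,0,0,0.7,0,0],[0,0,0,0,0.8,0,0],[0,0,0,0,0.8,0,0]]';done; python3 look.py w3; python3 -c "
import cv2;a=cv2.imread('pics/w3.png')[80:330,90:420];cv2.imwrite('pics/w3c.png',cv2.resize(a,None,fx=2.3,fy=2.3,interpolation=2))"; python3 sc.py b
```

```text
time: 3.82
tcp_pos: [452.0, -70.6, 28.6]
ee_rot: [180.0, -0.0, 102.8]
ft_force: [0.2, -0.5, -0.5]
finger_gap: -0.2
time: 4.23
tcp_pos: [466.6, -67.2, 28.7]
ee_rot: [180.0, -0.0, 102.8]
ft_force: [0.4, -0.2, -0.2]
finger_gap: 0.3
time: 4.65
tcp_pos: [474.3, -65.5, 28.7]
ee_rot: [180.0, 0.0, 102.8]
ft_force: [0.1, 0.1, 0.3]
finger_gap: -0.2
0.58 [488.1, 220.7, 43.0, 99.6] 4070
0.55 [250.8, 201.2, 104.4, 49.9] 4697
[474.0, -65.5, 28.7]
```

View pics/w3c.png

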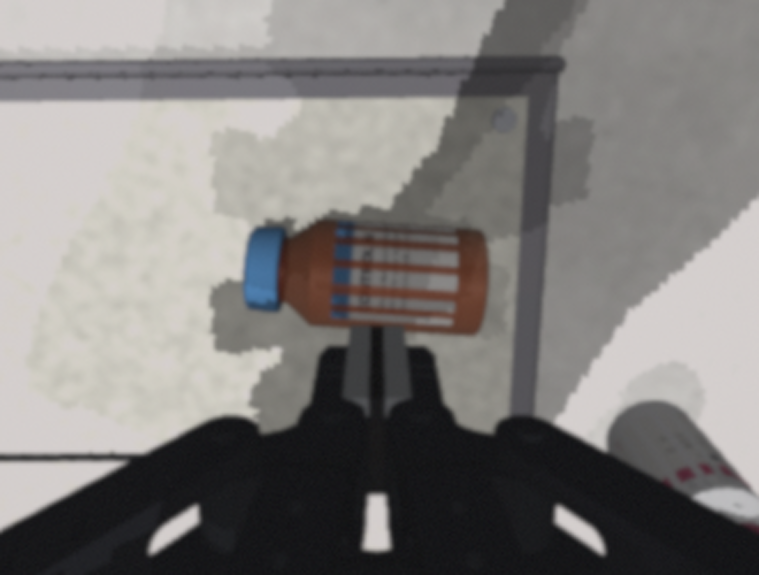

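View pics/b_scene.png

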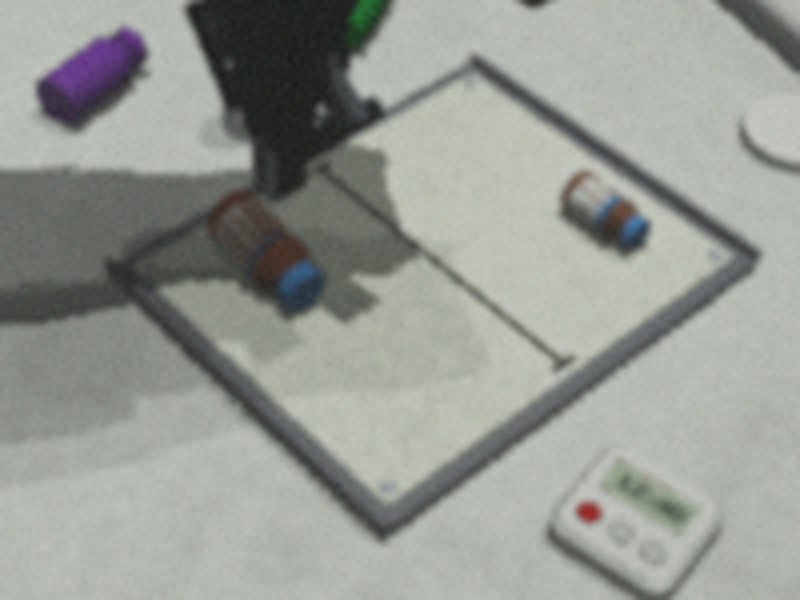

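```bash
python3 - <<'E'
from meas import *
m=np.array([552.5,-101,0]);a=np.radians(13.05);v=np.array([np.cos(a),np.sin(a),0]);u=np.array([-np.sin(a),np.cos(a),0])
def q(n,off,sc,pts,z):
    c=json.load(open(f"pics/{n}.json"));P=plane(c,np.array(pts)/sc+off,z)-m;print(n,z,np.c_[P@v,P@u].round(1).tolist())
q("w3",[90,80],2.3,[[330,219],[480,230],[330,326],[480,334]],26.5)
q("w2",[90,80],2.3,[[330,327],[470,337]],26.5)
q("w2",[90,80],2.3,[[0,210],[530,203],[0,180],[550,175]],15.5)
q("w3",[90,80],2.3,[[0,98],[530,95]],15.5)
q("w3",[90,80],2.3,[[0,457],[130,459]],10)
t=np.array([474,-65.5,28.7]);print((t-m)@v,(t-m)@u)
c=json.load(open("pics/w3.json"));print(proj(c,[t,t-11*v,t+11*v]))
E
```

```text
w3 26.5 [[-94.3, 40.2], [-90.6, 85.5], [-59.3, 39.2], [-56.2, 87.0]]
w2 26.5 [[-94.4, 38.3], [-90.6, 83.3]]
w2 15.5 [[-130.9, -67.3], [-132.1, 102.5], [-140.6, -65.5], [-141.2, 108.2]]
w3 15.5 [[-129.7, -59.1], [-129.7, 100.7]]
w3 10 [[0.3, -85.8], [1.5, -37.8]]
-68.45666590328 52.30855468665429
[[251.26771655 211.06345656]
 [251.14300812 196.46309296]
 [251.3883562  225.1874643 ]]
```

```bash
python3 - <<'E'
from h import *
s=get_calibration("scene");o=np.array([190,190])
m=np.array([552.5,-101,0]);a=np.radians(13.05);v=np.array([np.cos(a),np.sin(a),0]);u=np.array([-np.sin(a),np.cos(a),0])
for t in([438.3,-74.3,29.8],[474,-65.5,28.7]):
    t=np.array(t);print(((proj(s,[t,t+11*v,t-11*v,t+[0,0,19],t+[0,0,73]])-o)*4).round(0).tolist())
p=m+np.array([0,0,10]);print("vial mid",((proj(s,[m-76*v+56*u+[0,0,26.5],m-76*v+14*u+[0,0,26.5]])-o)*4).round(0).tolist())
print(np.array(s["extrinsics"])[:3,:3].T@-np.array(s["extrinsics"])[:3,3])
E
python3 -c "
import cv2
for n in 'ab':
  a=cv2.imread(f'pics/{n}_scene_full.png')[140:280,200:300];cv2.imwrite(f'pics/{n}z.png',cv2.resize(a,None,fx=4,fy=4,interpolation=2))
a=cv2.hconcat([cv2.imread(f'pics/{n}z.png') for n in 'ab']);cv2.imwrite('pics/abz.png',a)"
```

```text
[[220.0, 270.0], [236.0, 260.0], [203.0, 279.0], [219.0, 244.0], [219.0, 166.0]]
[[273.0, 239.0], [289.0, 230.0], [257.0, 248.0], [274.0, 213.0], [276.0, 136.0]]
vial mid [[258.0, 244.0], [310.0, 290.0]]
[ 161.39914832 -661.4038662   703.37816155]
```

View pics/abz.png

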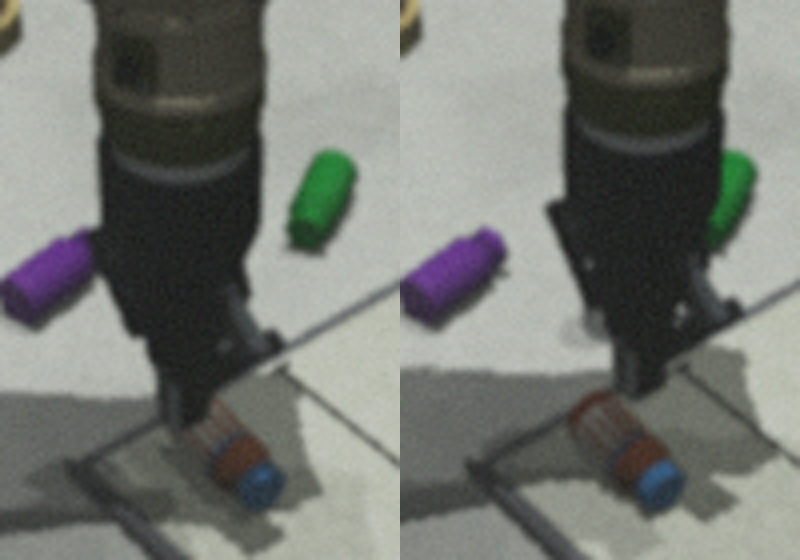

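This disagrees with the reported pose. The vial has not moved, and in both the scene and wrist views the visible tip is about 33 mm higher than the reported TCP, so the finger passed over the vial at z ≈ 63. I'll go back behind the vial and descend in stages, going by the pictures and the force.

```bash
python3 -m jog '[[0,0,0,0,-1.0,-0.5,0],[0,0,0,0,-2.2,-0.5,0],[0,0,0,0,-3.4,-0.5,0],[0,0,0,0,-4.6,0,0],[0,0,0,0,-5.2,0,0]]';python3 -m jog '[[0,0,0,0,0,0.4,0],[0,0,0,0,0,0.9,0],[0,0,0,0,0,1.4,0],[0,0,0,0,0,1.8,0],[0,0,0,0,0,1.8,0]]'; python3 look.py w4; python3 sc.py c;  python3 - <<'E'
import cv2
a=cv2.imread('pics/w4.png')[130:330,140:360];cv2.imwrite('pics/w4c.png',cv2.resize(a,None,fx=3,fy=3,interpolation=2))
a=cv2.imread('pics/c_scene_full.png')[190:290,200:300];cv2.imwrite('pics/cz.png',cv2.resize(a,None,fx=5,fy=5,interpolation=2))
E
```

```text
time: 5.27
tcp_pos: [420.8, -76.9, 28.3]
ee_rot: [-179.9, -0.1, 102.8]
ft_force: [-0.4, 0.6, 0.6]
finger_gap: 0.2
time: 5.68
tcp_pos: [423.1, -76.8, 9.7]
ee_rot: [-179.9, -0.1, 102.8]
ft_force: [-0.5, 0.4, 0.5]
finger_gap: -0.1
0.74 [490.1, 292.2, 38.4, 98.3] 3744
0.58 [250.5, 282.8, 98.0, 47.6] 343
[423.4, -76.9, 10.3]
```

View pics/w4c.png

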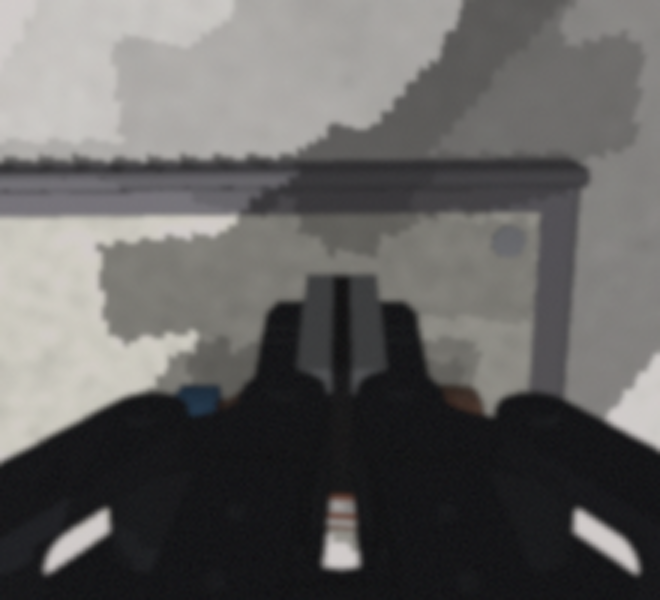

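View pics/cz.png

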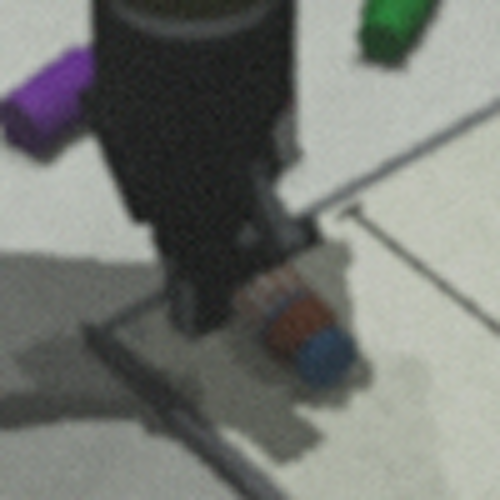

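```bash
python3 - <<'E'
from h import *;import json
s=get_calibration("scene");w=json.load(open("pics/w4.json"))
m=np.array([552.5,-101,0]);a=np.radians(13.05);v=np.array([np.cos(a),np.sin(a),0]);u=np.array([-np.sin(a),np.cos(a),0])
t=np.array([423.3,-76.9,10])
print("tcp",(t-m)@v,(t-m)@u)
# tool-y offset of rear edge -> height from wrist row
for yo in(-11,-8,-5,0):
    for dz in(25,28,31,34,37,40):
        p=t+yo*v+[0,0,dz];print(yo,dz,"wrist row",proj(w,[p])[0].round(1)[1],"scene of bottom centre near side",proj(s,[t-7*u+[0,0,dz]])[0].round(1)) if yo==-11 or dz in(31,34) else 0
E
```

```text
tcp -120.42139106495912 52.651102305461556
-11 25 wrist row 210.7 scene of bottom centre near side [240.9 260.7]
-11 28 wrist row 212.6 scene of bottom centre near side [240.9 259.7]
-11 31 wrist row 214.5 scene of bottom centre near side [240.9 258.7]
-11 34 wrist row 216.6 scene of bottom centre near side [240.9 257.6]
-11 37 wrist row 218.7 scene of bottom centre near side [240.9 256.6]
-11 40 wrist row 220.9 scene of bottom centre near side [240.9 255.6]
-8 31 wrist row 219.2 scene of bottom centre near side [240.9 258.7]
-8 34 wrist row 221.3 scene of bottom centre near side [240.9 257.6]
-5 31 wrist row 223.9 scene of bottom centre near side [240.9 258.7]
-5 34 wrist row 226.0 scene of bottom centre near side [240.9 257.6]
0 31 wrist row 231.5 scene of bottom centre near side [240.9 258.7]
0 34 wrist row 233.8 scene of bottom centre near side [240.9 257.6]
```

Both views put the tip about 35 mm above the reported TCP, so it is now at z ≈ 45. I'll go down 16 mm more and then push gently.

```bash
python3 -m jog '[[0,0,0,0,0,0.4,0],[0,0,0,0,0,0.8,0],[0,0,0,0,0,1.2,0],[0,0,0,0,0,1.6,0],[0,0,0,0,0,1.6,0]]'; python3 -m jog '[[0,0,0,0,0.3,0,0],[0,0,0,0,0.6,0,0],[0,0,0,0,0.9,0,0],[0,0,0,0,1.2,0,0],[0,0,0,0,1.5,0,0]]';python3 -m jog '[[0,0,0,0,0.3,0,0],[0,0,0,0,0.6,0,0],[0,0,0,0,0.9,0,0],[0,0,0,0,1.2,0,0],[0,0,0,0,1.5,0,0]]';  python3 look.py w5; python3 sc.py d;  python3 - <<'E'
import cv2
a=cv2.imread('pics/w5.png')[130:330,140:360];cv2.imwrite('pics/w5c.png',cv2.resize(a,None,fx=3,fy=3,interpolation=2))
a=cv2.imread('pics/d_scene_full.png')[190:290,200:300];cv2.imwrite('pics/dz.png',cv2.resize(a,None,fx=5,fy=5,interpolation=2))
E
```

```text
time: 6.3
tcp_pos: [422.6, -76.8, -6.3]
ee_rot: [-179.9, -0.1, 102.8]
ft_force: [0.1, -0.3, -1.0]
finger_gap: -0.1
time: 6.72
tcp_pos: [438.7, -73.7, -5.1]
ee_rot: [180.0, 0.0, 102.8]
ft_force: [-0.4, -0.7, -0.3]
finger_gap: 0.2
time: 7.13
tcp_pos: [452.9, -70.3, -5.3]
ee_rot: [180.0, -0.0, 102.8]
ft_force: [1.0, -0.2, -0.3]
finger_gap: 0.0
0.93 [504.9, 266.6, 12.6, 101.6] 1214
0.57 [247.6, 273.4, 114.9, 57.1] 868
[453.3, -70.4, -5.3]
```

View pics/w5c.png

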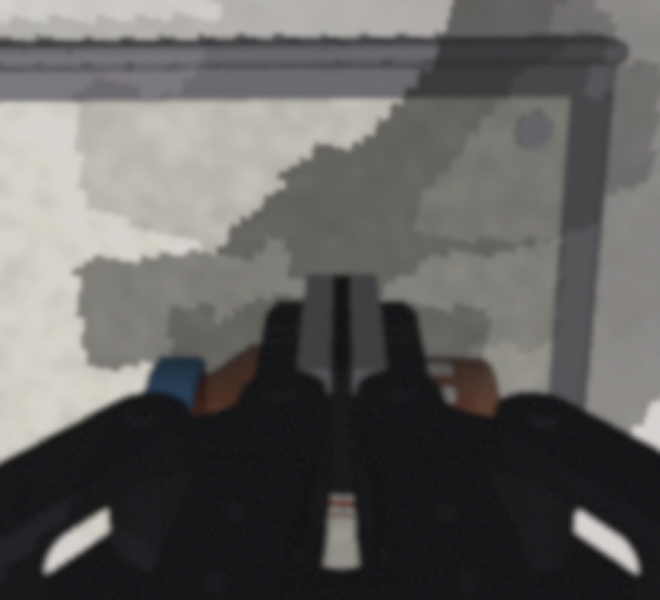

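View pics/dz.png

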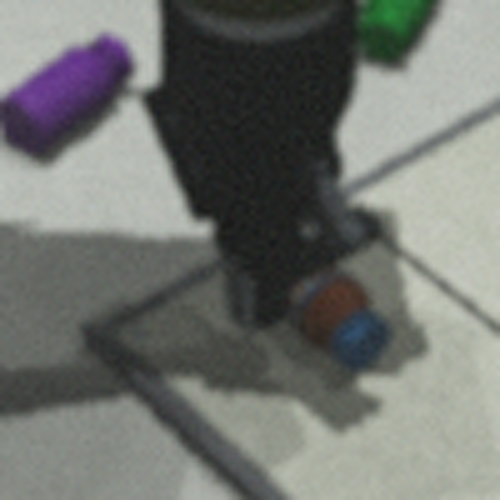

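```bash
cat > q.py <<'E'
from meas import *
m=np.array([552.5,-101,0]);a=np.radians(13.05);v=np.array([np.cos(a),np.sin(a),0]);u=np.array([-np.sin(a),np.cos(a),0])
def q(n,off,sc,pts,z):
    c=json.load(open(f"pics/{n}.json"));P=plane(c,np.array(pts,float)/sc+off,z)-m;r=np.c_[P@v,P@u];print(n,z,r.round(1).tolist());return r
def tc():
    t=np.array(observe()["tcp_pos"])-m;print("tcp x'y'",(t@v).round(1),(t@u).round(1))
E
python3 - <<'E'
from q import *
q("w5",[140,130],3,[[430,357],[485,359],[175,358],[250,347]],26.5);tc()
E
```

```text
w5 26.5 [[-78.3, 72.2], [-77.7, 83.4], [-78.4, 20.1], [-80.8, 35.5]]
tcp x'y' -90.4 52.4
```

Now the vial is rolling ahead of the fingertip and straightening: its axis is at x' ≈ -62. I'll keep pushing to just short of the line.

```bash
python3 -m jog '[[0,0,0,0,0.3,0,0],[0,0,0,0,0.6,0,0],[0,0,0,0,0.9,0,0],[0,0,0,0,1.2,0,0],[0,0,0,0,1.5,0,0]]';python3 -m jog '[[0,0,0,0,0.3,0,0],[0,0,0,0,0.6,0,0],[0,0,0,0,0.9,0,0],[0,0,0,0,1.2,0,0],[0,0,0,0,1.5,0,0]]'; python3 -m jog '[[0,0,0,0,0.3,0,0],[0,0,0,0,0.6,0,0],[0,0,0,0,0.9,0,0],[0,0,0,0,1.1,0,0],[0,0,0,0,1.3,0,0]]';python3 -m jog '[[0,0,0,0,0.2,0,0],[0,0,0,0,0.4,0,0],[0,0,0,0,0.6,0,0],[0,0,0,0,0.7,0,0],[0,0,0,0,0.8,0,0]]'; python3 look.py w6; python3 sc.py e;  python3 - <<'E'
from q import *
tc()
a=cv2.imread('pics/w6.png')[130:330,140:360];cv2.imwrite('pics/w6c.png',cv2.resize(a,None,fx=3,fy=3,interpolation=2))
a=cv2.imread('pics/e_scene_full.png')[190:290,220:350];cv2.imwrite('pics/ez.png',cv2.resize(a,None,fx=5,fy=5,interpolation=2))
E
```

```text
time: 7.75
tcp_pos: [467.7, -67.1, -5.3]
ee_rot: [180.0, 0.0, 102.8]
ft_force: [0.4, 0.5, -0.1]
finger_gap: -0.0
time: 8.17
tcp_pos: [482.2, -63.7, -5.3]
ee_rot: [180.0, -0.0, 102.8]
ft_force: [0.5, -0.5, -0.6]
finger_gap: 0.1
time: 8.58
tcp_pos: [494.8, -60.8, -5.3]
ee_rot: [-180.0, -0.0, 102.8]
ft_force: [-0.2, -0.5, 0.5]
finger_gap: 0.3
time: 9.0
tcp_pos: [502.5, -59.1, -5.3]
ee_rot: [180.0, -0.0, 102.8]
ft_force: [-0.6, -0.3, 0.0]
finger_gap: 0.1
0.84 [241.6, 273.4, 117.3, 58.3] 945
[502.6, -59.1, -5.3]
tcp x'y' -39.5 52.1
```

View pics/w6c.png

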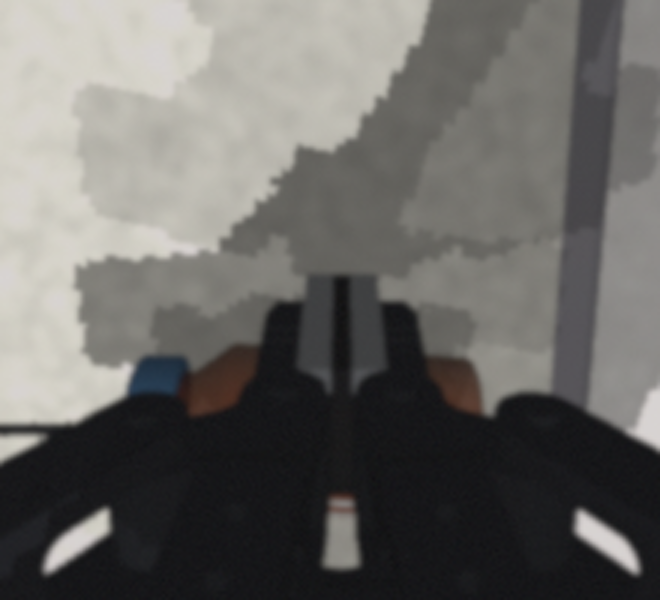

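View pics/ez.png

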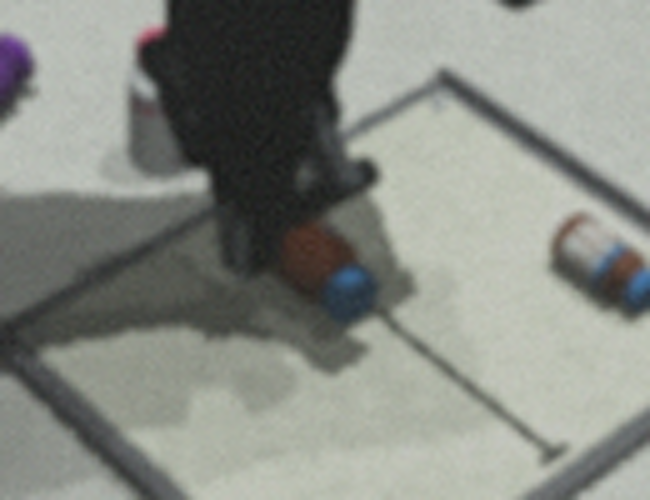

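```bash
python3 -m jog '[[0,0,0,0,0.2,0,0],[0,0,0,0,0.4,0,0],[0,0,0,0,0.6,0,0],[0,0,0,0,0.75,0,0],[0,0,0,0,0.85,0,0]]'; python3 -m jog '[[0,0,0,0,-1,0,0],[0,0,0,0,-2.5,0,0],[0,0,0,0,-5,-1,0],[0,0,0,0,-6.5,-5,0],[0,0,0,0,-7.5,-9,0]]';python3 -m jog '[[0,0,0,0,-2,-2,0],[0,0,0,0,-4,-4,0],[0,0,0,0,-5,-7,0],[0,0,0,0,-5,-7,0],[0,0,0,0,-5,-7,0]]';python3 look.py w7; python3 sc.py f;  python3 - <<'E'
from q import *
tc()
a=cv2.imread('pics/w7.png');cv2.imwrite('pics/w7b.png',cv2.resize(a,None,fx=1.5,fy=1.5,interpolation=2))
E
```

```text
time: 9.62
tcp_pos: [511.0, -57.3, -5.3]
ee_rot: [180.0, 0.0, 102.8]
ft_force: [0.1, -0.3, -1.1]
finger_gap: -0.3
time: 10.03
tcp_pos: [432.2, -72.7, 82.6]
ee_rot: [-179.6, -0.3, 102.8]
ft_force: [1.9, -0.3, 0.5]
finger_gap: 0.1
time: 10.45
tcp_pos: [389.2, -85.5, 155.6]
ee_rot: [179.8, 0.1, 102.7]
ft_force: [-0.8, -1.3, -0.7]
finger_gap: 0.2
0.74 [338.4, 288.2, 17.5, 50.4] 132
0.69 [394.4, 241.5, 25.9, 59.6] 1532
[388.4, -84.8, 153.5]
tcp x'y' -156.4 53.2
```

View pics/w7b.png

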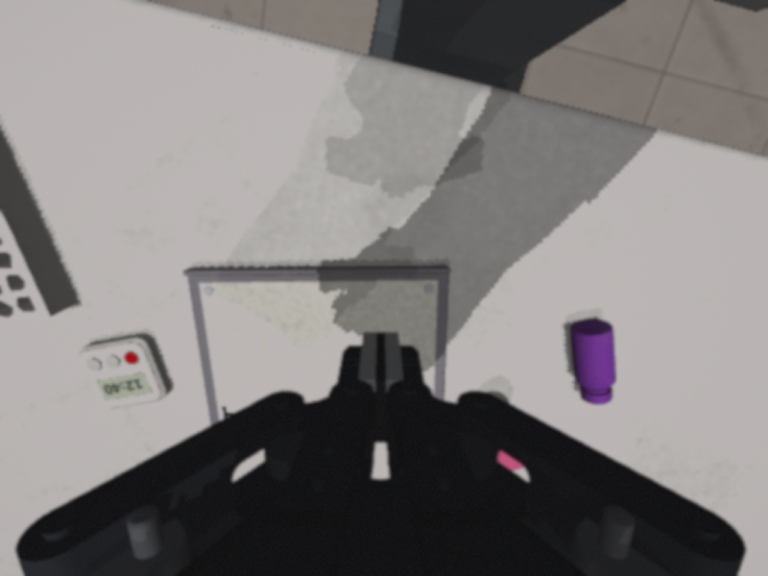

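View pics/f_top.png

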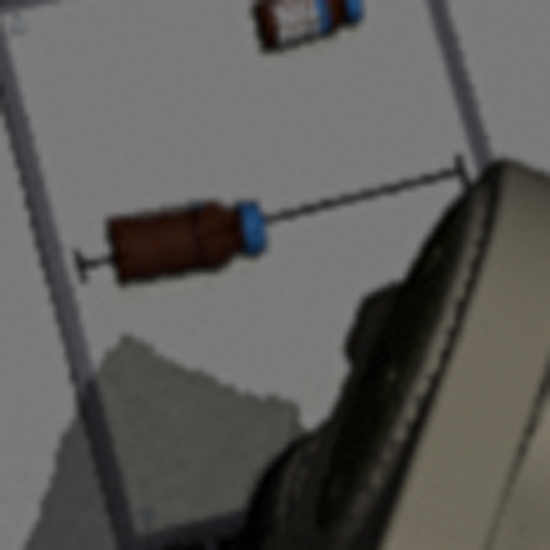

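Top shows the vial over the line, body centre at about (305,198) and cap at about (321,195), but still visibly yawed against it. I'll move the wrist camera above it for a precise measurement.

```bash
python3 -m jog '[[0,0,0,0,2,-2.5,0],[0,0,0,0,5,-4.5,0],[0,0,0,0,8,-4.5,0],[0,0,0,0,10.7,-4.5,0],[0,0,0,0,11.2,-4.5,0]]'; python3 -m jog '[[0,0,0,0,0,0,0],[0,0,0,0,0,0,0],[0,0,0,0,0,0,0],[0,0,0,0,0,0,0],[0,0,0,0,0,0,0]]' ;python3 look.py w8;   python3 - <<'E'
from q import *
tc()
a=cv2.imread('pics/w8.png')[165:255,145:305];cv2.imwrite('pics/w8c.png',cv2.resize(a,None,fx=5,fy=5,interpolation=2))
E
```

```text
time: 11.07
tcp_pos: [501.7, -59.4, 197.5]
ee_rot: [180.0, -0.0, 102.9]
ft_force: [0.8, 0.1, 0.1]
finger_gap: -0.3
time: 11.48
tcp_pos: [497.2, -60.3, 199.1]
ee_rot: [-180.0, -0.0, 102.8]
ft_force: [0.1, 0.2, 0.9]
finger_gap: 0.0
0.93 [346.6, 258.9, 37.9, 36.5] 709
0.89 [248.4, 194.8, 45.9, 25.6] 1173
0.83 [388.6, 151.4, 24.8, 57.1] 1396
0.65 [331.0, 195.4, 37.7, 35.1] 855
[497.6, -60.3, 199.4]
tcp x'y' -44.3 52.0
```

View pics/w8c.png

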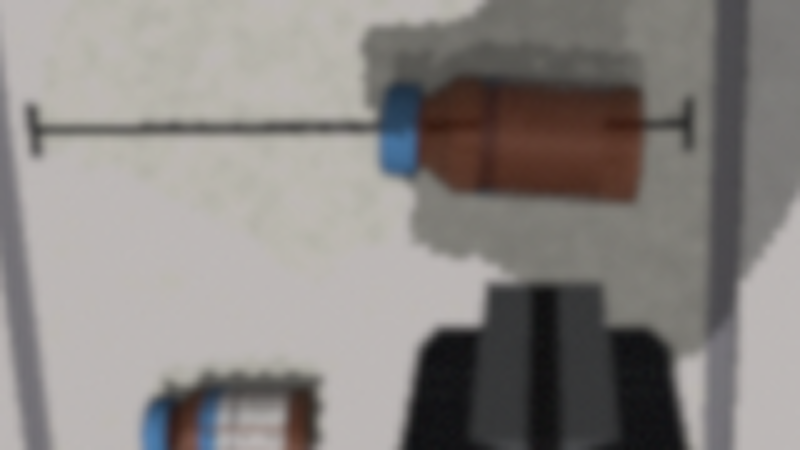

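```bash
python3 - <<'E'
from meas import *
meas("w8",[145,165],5,[[33,129],[688,123]],[[490,78],[638,88]],[[480,190],[634,201]],[[380,128],[642,145]])
E
cat > fit.py <<'E'
# fit (x',y',angle) of the large vial's silhouette, wrist and top
from q import *
from scipy.optimize import minimize
rings=[(0,16.5),(2,16.5),(47,16.5),(50,16.2),(60,10.5),(60,13),(70,13)]
def hull(c,p):
    th=np.radians(p[2]);d=-(np.cos(th)*u+np.sin(th)*v)   # base->cap
    b=m+p[0]*v+p[1]*u+np.array([0,0,26.5])-30*d           # p: body-mid
    s=np.cross(d,[0,0,1]);f=np.linspace(0,2*np.pi,40,endpoint=False)
    img=None;S=8
    for (l0,r0),(l1,r1) in zip(rings[:-1],rings[1:]):
        P=np.concatenate([b+l*d+r*(np.cos(f)[:,None]*s+np.sin(f)[:,None]*[0,0,1]) for l,r in((l0,r0),(l1,r1))])
        yield cv2.convexHull((proj(c,P)).astype(np.float32))
def fit(im,c,p0,box):
    x0,y0,w,h=box;S=6
    a=im[y0:y0+h,x0:x0+w];hsv=cv2.cvtColor(cv2.resize(a,None,fx=S,fy=S,interpolation=cv2.INTER_CUBIC),cv2.COLOR_BGR2HSV)
    mask=(hsv[...,1]>85).astype(np.uint8);mask=cv2.morphologyEx(mask,cv2.MORPH_CLOSE,np.ones((2*S,2*S)))
    n,l,st,_=cv2.connectedComponentsWithStats(mask);k=1+np.argmax(st[1:,4]);mask=(l==k).astype(np.uint8)
    def ren(p):
        g=np.zeros_like(mask)
        for hh in hull(c,p):cv2.fillConvexPoly(g,np.round(((hh+0.5-[x0,y0])*S-0.5)).astype(np.int32),1)
        return g
    def cost(p):
        g=ren(p);return 1-(g&mask).sum()/(g|mask).sum()
    best=min((minimize(cost,np.array(p0)+d,method="Nelder-Mead",options=dict(initial_simplex=np.array(p0)+np.array(d)+np.array([[0,0,0],[3,0,0],[0,3,0],[0,0,4]]))) for d in([0,0,0],[-2,-2,-2])),key=lambda r:r.fun)
    o=cv2.resize(a,None,fx=S,fy=S,interpolation=2)
    for msk,col in((mask,(0,255,0)),(ren(best.x),(0,0,255))):cv2.drawContours(o,cv2.findContours(msk,0,1)[0],-1,col,1)
    return best.x.round(2),round(best.fun,3),o
if __name__=="__main__":
    import sys
    im=cv2.imread(sys.argv[1]);c=get_calibration("top") if sys.argv[2]=="top" else json.load(open(sys.argv[2]))
    r=fit(im,c,eval(sys.argv[3]),eval(sys.argv[4]));print(r[0],r[1]);cv2.imwrite(sys.argv[5],r[2])
E
python3 fit.py pics/w8.png pics/w8.json "[0,50,4]" "[205,170,80,45]" pics/fw8.png
python3 fit.py pics/f_top_full.png top "[0,50,4]" "[285,180,50,35]" pics/ff.png
python3 fit.py pics/w1.png pics/w1.json "[-76,55,4]" "[215,170,80,45]" pics/fw1.png
python3 fit.py pics/top0.png top "[-76,55,4]" "[290,212,50,35]" pics/ft0.png
python3 -c "
import cv2;a=cv2.imread('pics/fw8.png');b=cv2.imread('pics/ff.png');b=cv2.copyMakeBorder(b,0,270-b.shape[0],0,0,0);cv2.imwrite('pics/ffx.png',cv2.hconcat([a,b]))"
```

```text
line [[573.3, -190.6, 10.0], [530.5, -7.9, 10.0]] len 187.7
line yaw 13.2 mid [551.9 -99.3  10. ]
width [32.3 32.8] axis x' [-2.4  1. ] y' [36.4 77.8] ends y' [ 7.7 79.5] x' [-4.6  1. ] angle 4.75
near x' [-18.6 -15.4]
[-1.33 50.24  3.27] 0.175
[-2.06 46.34  6.06] 0.207
[-73.55  53.13   9.08] 0.725
[-76.95  51.09   3.55] 0.541
```

View pics/ffx.png

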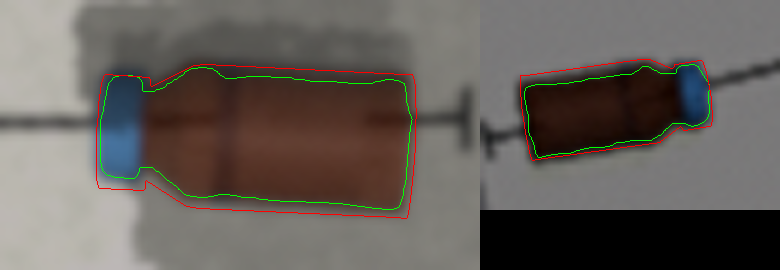

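The fits give the vial's mid at x' ≈ -1 to -2 and y' ≈ 50, with the yaw still about 4.5° and the cap end lagging. It rolled without turning because I pushed close to its centre of mass. I'll nudge the cap end forward from behind with the fingertip, then the base end back if needed.

```bash
python3 -m jog '[[0,0,0,-1,-0.3,3.5,0],[0,0,0,-2,-0.6,7.2,0],[0,0,0,-3,-0.8,11,0],[0,0,0,-4,-0.8,14.5,0],[0,0,0,-4,-0.8,16.5,0]]'; python3 -m jog '[[0,0,0,0,0,1,0],[0,0,0,0,0,2,0],[0,0,0,0,0,3,0],[0,0,0,0,0,4.0,0],[0,0,0,0,0,4.0,0]]'; python3 -m jog '[[0,0,0,0,0.3,0,0],[0,0,0,0,0.6,0,0],[0,0,0,0,0.9,0,0],[0,0,0,0,1.2,0,0],[0,0,0,0,1.5,0,0]]';python3 -m jog '[[0,0,0,0,0.2,0,0],[0,0,0,0,0.4,0,0],[0,0,0,0,0.6,0,0],[0,0,0,0,0.7,0,0],[0,0,0,0,0.7,0,0]]';python3 look.py w9; python3 sc.py g;  python3 - <<'E'
from q import *
tc()
a=cv2.imread('pics/w9.png')[130:330,140:360];cv2.imwrite('pics/w9c.png',cv2.resize(a,None,fx=3,fy=3,interpolation=2))
a=cv2.imread('pics/g_scene_full.png')[190:290,220:350];cv2.imwrite('pics/gz.png',cv2.resize(a,None,fx=5,fy=5,interpolation=2))
E
```

```text
time: 12.0
tcp_pos: [497.3, -101.8, 30.9]
ee_rot: [-179.9, -0.1, 102.7]
ft_force: [-0.4, -0.1, -0.3]
finger_gap: -0.0
time: 12.42
tcp_pos: [498.8, -100.5, -6.8]
ee_rot: [-180.0, -0.0, 102.8]
ft_force: [-0.3, 0.0, -0.1]
finger_gap: -0.1
time: 12.83
tcp_pos: [514.8, -97.6, -5.3]
ee_rot: [179.9, 0.0, 102.8]
ft_force: [0.2, 0.6, 0.7]
finger_gap: -0.2
time: 13.25
tcp_pos: [520.8, -96.0, -5.9]
ee_rot: [180.0, -0.0, 102.8]
ft_force: [-0.1, 0.0, -0.0]
finger_gap: -0.1
0.7 [326.5, 264.2, 80.7, 37.1] 1723
0.59 [495.6, 380.0, 9.1, 5.7] 35
[520.5, -96.0, -6.0]
tcp x'y' -30.1 12.1
```

View pics/w9c.png

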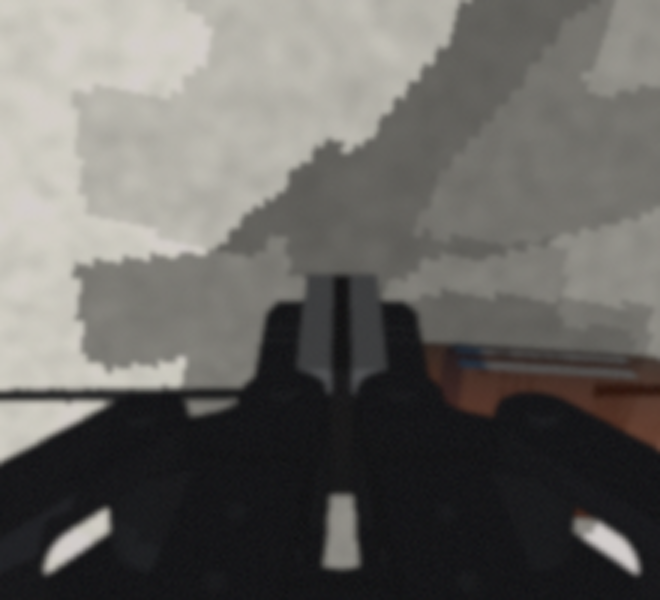

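View pics/gz.png

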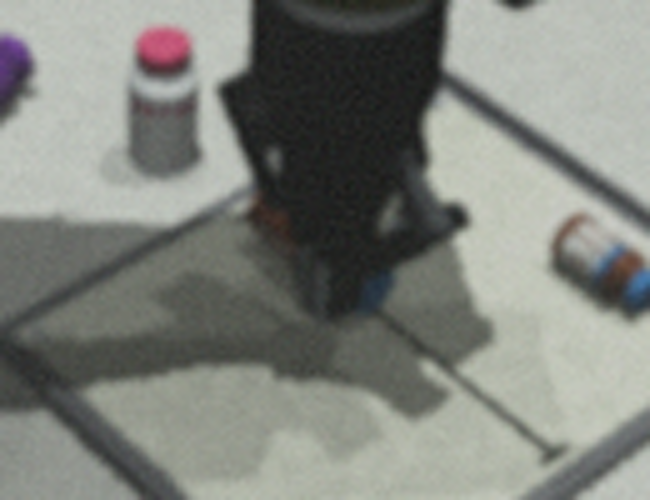

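```bash
python3 - <<'E'
from q import *
r=q("w9",[140,130],3,[[455,345],[640,357],[240,395],[10,393]],26.5);print(np.degrees(np.arctan2(r[1,0]-r[0,0],r[1,1]-r[0,1])))
q("w9",[140,130],3,[[240,395],[10,393]],10)
E
```

```text
w9 26.5 [[-20.9, 36.8], [-18.0, 74.5], [-9.7, -7.2], [-10.5, -54.5]]
4.521188095071382
w9 10 [[0.8, -9.6], [-0.0, -62.3]]
```

```bash
python3 -m jog '[[0,0,0,0,0.1,0,0],[0,0,0,0,0.2,0,0],[0,0,0,0,0.3,0,0],[0,0,0,0,0.4,0,0],[0,0,0,0,0.5,0,0]]';python3 look.py w10;  python3 - <<'E'
from q import *
tc()
a=cv2.imread('pics/w10.png')[200:330,240:380];cv2.imwrite('pics/w10c.png',cv2.resize(a,None,fx=4,fy=4,interpolation=2))
E
```

```text
time: 13.87
tcp_pos: [525.7, -94.9, -5.9]
ee_rot: [180.0, -0.0, 102.8]
ft_force: [-0.3, -0.0, -0.0]
finger_gap: 0.3
0.73 [326.6, 273.4, 86.4, 57.7] 1881
0.63 [499.5, 376.6, 15.7, 13.5] 127
[525.7, -94.9, -5.9]
tcp x'y' -24.7 12.0
```

View pics/w10c.png

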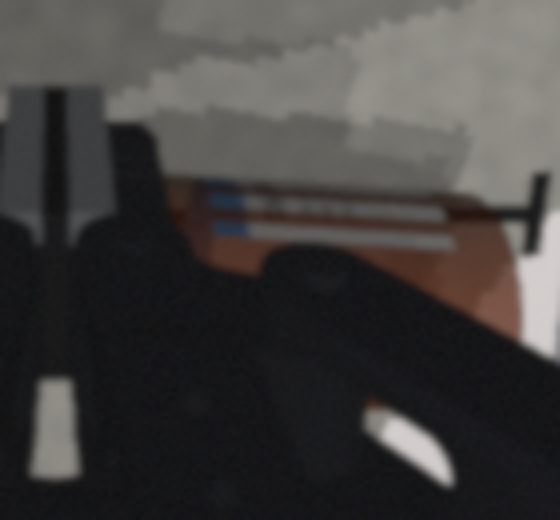

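```bash
python3 - <<'E'
from q import *
r=q("w10",[240,200],4,[[200,181],[450,193]],26.5);print(np.degrees(np.arctan2(r[1,0]-r[0,0],r[1,1]-r[0,1])))
E
python3 -m jog '[[0,0,0,0,0.1,0,0],[0,0,0,0,0.2,0,0],[0,0,0,0,0.3,0,0],[0,0,0,0,0.4,0,0],[0,0,0,0,0.5,0,0]]';python3 look.py w11;  python3 - <<'E'
from q import *
tc()
a=cv2.imread('pics/w11.png')[200:330,240:380];cv2.imwrite('pics/w11c.png',cv2.resize(a,None,fx=4,fy=4,interpolation=2))
E
```

```text
w10 26.5 [[-15.8, 35.7], [-13.5, 73.9]]
3.4572360680807255
time: 14.38
tcp_pos: [530.5, -93.8, -5.9]
ee_rot: [180.0, -0.0, 102.8]
ft_force: [0.0, -0.4, 0.6]
finger_gap: 0.2
0.71 [326.0, 266.7, 82.2, 36.4] 1756
0.52 [501.1, 373.4, 20.4, 17.9] 236
[530.6, -93.8, -5.9]
tcp x'y' -19.7 12.0
```

View pics/w11c.png

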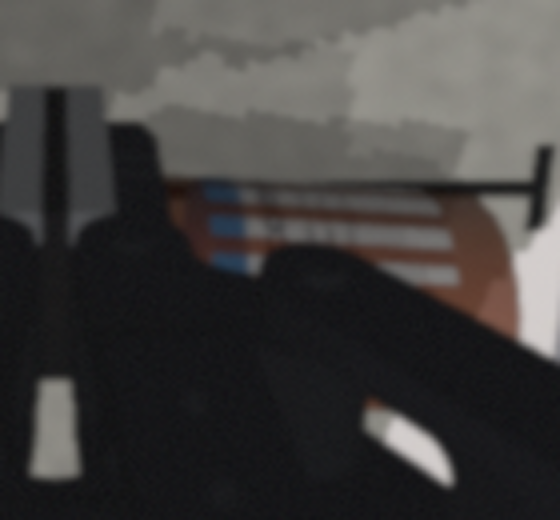

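```bash
python3 - <<'E'
from q import *
r=q("w11",[240,200],4,[[200,182],[450,191]],26.5);print(np.degrees(np.arctan2(r[1,0]-r[0,0],r[1,1]-r[0,1])))
E
python3 -m jog '[[0,0,0,0,0.15,0,0],[0,0,0,0,0.3,0,0],[0,0,0,0,0.45,0,0],[0,0,0,0,0.6,0,0],[0,0,0,0,0.7,0,0]]'
python3 -m jog '[[0,0,0,0,-0.7,0,0],[0,0,0,0,-2,0,0],[0,0,0,0,-3.5,-2,0],[0,0,0,0,-3,-6,0],[0,0,0,1,-2.5,-10,0]]'
python3 -m jog '[[0,0,0,1,0.5,-4,0],[0,0,0,2,1,-8,0],[0,0,0,3,1.5,-10.5,0],[0,0,0,3,1.5,-10.5,0],[0,0,0,3,1.5,-10.5,0]]'
python3 look.py w12;python3 sc.py h;  python3 - <<'E'
from q import *
tc()
a=cv2.imread('pics/w12.png')[165:255,145:305];cv2.imwrite('pics/w12c.png',cv2.resize(a,None,fx=5,fy=5,interpolation=2))
E
```

```text
w11 26.5 [[-10.7, 35.7], [-8.9, 73.9]]
2.693177503209906
time: 14.9
tcp_pos: [537.5, -92.2, -5.9]
ee_rot: [180.0, -0.0, 102.8]
ft_force: [-0.7, -0.7, 0.0]
finger_gap: -0.3
time: 15.32
tcp_pos: [507.3, -88.5, 93.4]
ee_rot: [-179.7, -0.1, 102.6]
ft_force: [2.1, -0.2, 0.6]
finger_gap: 0.4
time: 15.73
tcp_pos: [519.4, -55.4, 200.8]
ee_rot: [179.8, 0.1, 102.8]
ft_force: [-0.0, -0.4, -0.6]
finger_gap: -0.1
0.81 [246.7, 190.7, 47.3, 23.7] 1121
0.59 [393.1, 133.6, 27.0, 57.7] 1459
[517.6, -55.5, 197.9]
tcp x'y' -24.1 52.3
```

View pics/w12c.png

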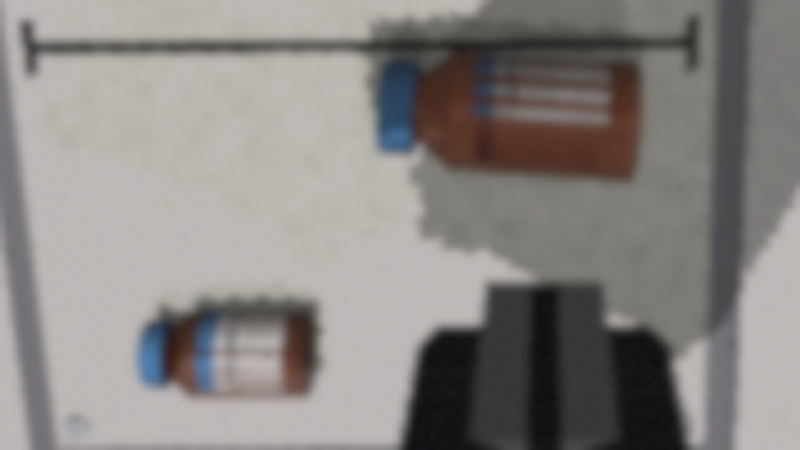

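View pics/h_top.png

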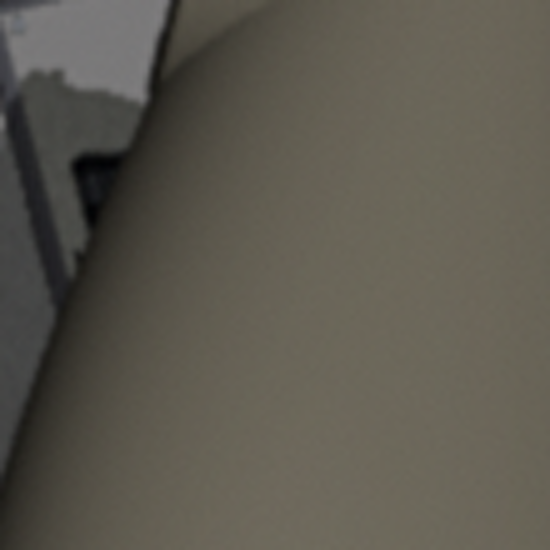

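```bash
python3 - <<'E'
from meas import *
meas("w12",[145,165],5,[[30,47],[692,43]],[[490,54],[638,66]],[[480,169],[634,181]],[[380,107],[640,123]])
E
```

```text
line [[573.2, -190.1, 10.0], [530.6, -7.8, 10.0]] len 187.3
line yaw 13.14 mid [551.9 -98.9  10. ]
width [33.  33.2] axis x' [15.  18.7] y' [35.5 77. ] ends y' [ 6.8 78.1] x' [13.3 18.3] angle 5.12
near x' [-1.5  2.1]
```

Pushing at the cap end only rolled it: it is now at x' ≈ +17 with the yaw still about 5°. The non-slip face resists yawing. The lip at the -x end is parallel to the line, so I'll roll the vial back with a fingertip from the far side and square it against that lip. Then I'll roll it straight onto the line.

```bash
python3 -m jog '[[0,0,0,0.5,3.5,0,0],[0,0,0,1,7,0,0],[0,0,0,1,9,3,0],[0,0,0,1,9,7,0],[0,0,0,1,9,11,0]]'; python3 -m jog '[[0,0,0,0,0,4,0],[0,0,0,0,0,7.5,0],[0,0,0,0,0,9.4,0],[0,0,0,0,0,9.4,0],[0,0,0,0,-0.3,9.4,0]]'; python3 look.py w13; python3 - <<'E'
from q import *
tc()
a=cv2.imread('pics/w13.png')[80:330,90:420];cv2.imwrite('pics/w13c.png',cv2.resize(a,None,fx=2.3,fy=2.3,interpolation=2))
E
```

```text
time: 16.35
tcp_pos: [605.2, -25.8, 86.7]
ee_rot: [180.0, 0.0, 102.8]
ft_force: [-0.2, 0.1, -1.1]
finger_gap: 0.0
time: 16.77
tcp_pos: [599.3, -26.4, -7.1]
ee_rot: [-179.8, -0.1, 102.8]
ft_force: [-0.1, -0.4, 1.1]
finger_gap: 0.2
0.65 [445.5, 296.6, 88.3, 97.4] 4490
0.61 [214.5, 152.7, 138.0, 63.6] 8112
[601.5, -26.9, -3.9]
tcp x'y' 64.5 61.1
```

View pics/w13c.png

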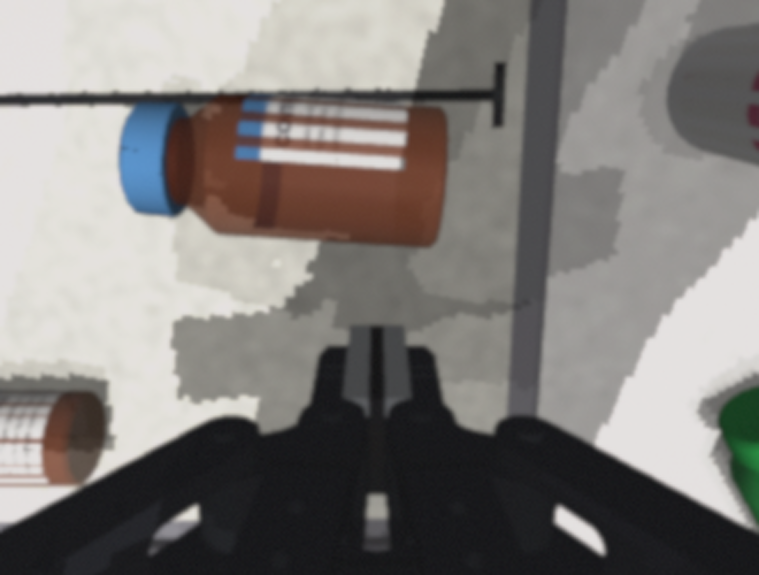

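The finger is on the far side of the vial and clear of it. The vial fills (120–445, 95–245) in the crop. I'll roll it back toward the -x lip.

```bash
python3 -m jog '[[0,0,0,0,-0.35,0,0],[0,0,0,0,-0.7,0,0],[0,0,0,0,-1.05,0,0],[0,0,0,0,-1.4,0,0],[0,0,0,0,-1.75,0,0]]'
python3 -m jog '[[0,0,0,0,-0.35,0,0],[0,0,0,0,-0.7,0,0],[0,0,0,0,-1.05,0,0],[0,0,0,0,-1.4,0,0],[0,0,0,0,-1.75,0,0]]'
python3 look.py w14; python3 - <<'E'
from q import *
tc()
a=cv2.imread('pics/w14.png')[80:330,90:420];cv2.imwrite('pics/w14c.png',cv2.resize(a,None,fx=2.3,fy=2.3,interpolation=2))
E
```

```text
time: 17.28
tcp_pos: [584.0, -30.4, -4.2]
ee_rot: [179.9, 0.0, 102.8]
ft_force: [0.1, -0.5, 0.0]
finger_gap: 0.3
time: 17.7
tcp_pos: [566.7, -34.2, -5.0]
ee_rot: [-180.0, -0.0, 102.8]
ft_force: [0.2, 0.4, 0.2]
finger_gap: -0.1
0.67 [425.4, 309.2, 61.3, 39.4] 1052
0.57 [216.8, 191.1, 129.2, 60.6] 7245
[566.3, -34.2, -5.0]
tcp x'y' 28.5 62.0
```

View pics/w14c.png

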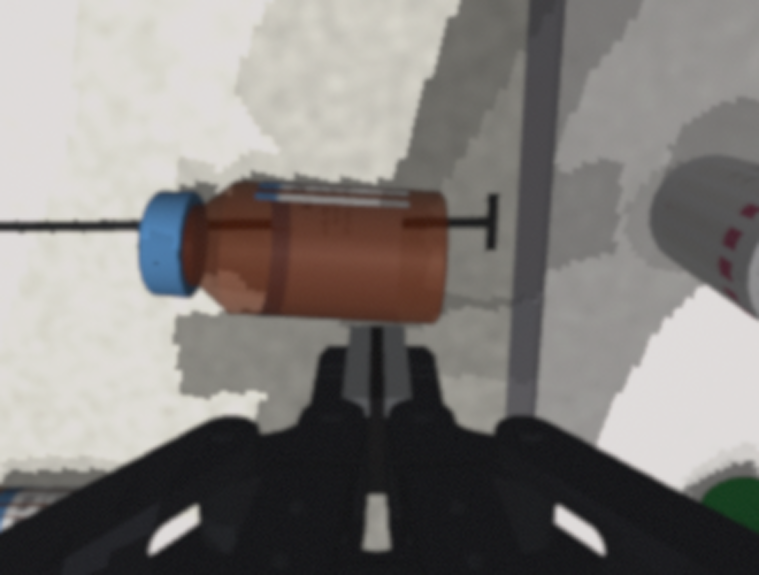

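```bash
cat > ang.py <<'E'
from q import *
def A(n,off,sc,near,far):
    r=q(n,off,sc,near,26.5);s=q(n,off,sc,far,26.5);[print(round(np.degrees(np.arctan2(*(x[1]-x[0]))),2)) for x in(r,s)];print("axis mid",((r+s)/2).round(1).tolist())
E
python3 - <<'E'
from ang import *
A("w13",[90,80],2.3,[[265,97],[440,108]],[[225,235],[430,246]])
A("w14",[90,80],2.3,[[265,180],[440,191]],[[225,314],[430,323]])
E
```

```text
w13 26.5 [[-1.7, 38.6], [1.0, 78.7]]
w13 26.5 [[31.0, 27.0], [34.1, 77.0]]
3.89
3.62
axis mid [[14.6, 32.8], [17.6, 77.8]]
w14 26.5 [[-15.8, 37.0], [-12.8, 79.1]]
w14 26.5 [[19.0, 24.7], [21.9, 77.4]]
4.01
3.11
axis mid [[1.6, 30.9], [4.5, 78.3]]
```

```bash

python3 -m jog '[[0,0,0,0,-0.35,0,0],[0,0,0,0,-0.7,0,0],[0,0,0,0,-1.05,0,0],[0,0,0,0,-1.4,0,0],[0,0,0,0,-1.75,0,0]]'
python3 -m jog '[[0,0,0,0,-0.35,0,0],[0,0,0,0,-0.7,0,0],[0,0,0,0,-1.05,0,0],[0,0,0,0,-1.4,0,0],[0,0,0,0,-1.75,0,0]]'
python3 -m jog '[[0,0,0,0,-0.35,0,0],[0,0,0,0,-0.7,0,0],[0,0,0,0,-1.05,0,0],[0,0,0,0,-1.4,0,0],[0,0,0,0,-1.75,0,0]]'
python3 -m jog '[[0,0,0,0,-0.35,0,0],[0,0,0,0,-0.7,0,0],[0,0,0,0,-1.05,0,0],[0,0,0,0,-1.4,0,0],[0,0,0,0,-1.75,0,0]]'
python3 -m jog '[[0,0,0,0,-0.35,0,0],[0,0,0,0,-0.7,0,0],[0,0,0,0,-1.05,0,0],[0,0,0,0,-1.4,0,0],[0,0,0,0,-1.75,0,0]]'
python3 look.py w15; python3 - <<'E'
from q import *
tc()
a=cv2.imread('pics/w15.png')[80:330,90:420];cv2.imwrite('pics/w15c.png',cv2.resize(a,None,fx=2.3,fy=2.3,interpolation=2))
E
```

```text
time: 18.22
tcp_pos: [549.6, -38.1, -4.9]
ee_rot: [-180.0, -0.0, 102.8]
ft_force: [0.4, -0.6, -0.4]
finger_gap: 0.3
time: 18.63
tcp_pos: [532.6, -42.0, -4.9]
ee_rot: [180.0, -0.0, 102.8]
ft_force: [0.6, 0.2, 0.5]
finger_gap: -0.0
time: 19.05
tcp_pos: [515.6, -45.9, -4.9]
ee_rot: [180.0, -0.0, 102.8]
ft_force: [-0.6, -0.1, -0.2]
finger_gap: -0.1
time: 19.47
tcp_pos: [498.5, -49.7, -4.9]
ee_rot: [180.0, -0.0, 102.8]
ft_force: [0.6, 0.5, 0.1]
finger_gap: 0.0
time: 19.88
tcp_pos: [481.4, -53.6, -4.9]
ee_rot: [180.0, -0.0, 102.8]
ft_force: [-0.1, -0.7, 0.3]
finger_gap: 0.2
0.89 [225.6, 190.9, 131.1, 61.1] 7233
0.67 [501.6, 225.6, 14.3, 109.1] 1629
[481.0, -53.5, -5.0]
tcp x'y' -59.0 62.4
```

View pics/w15c.png

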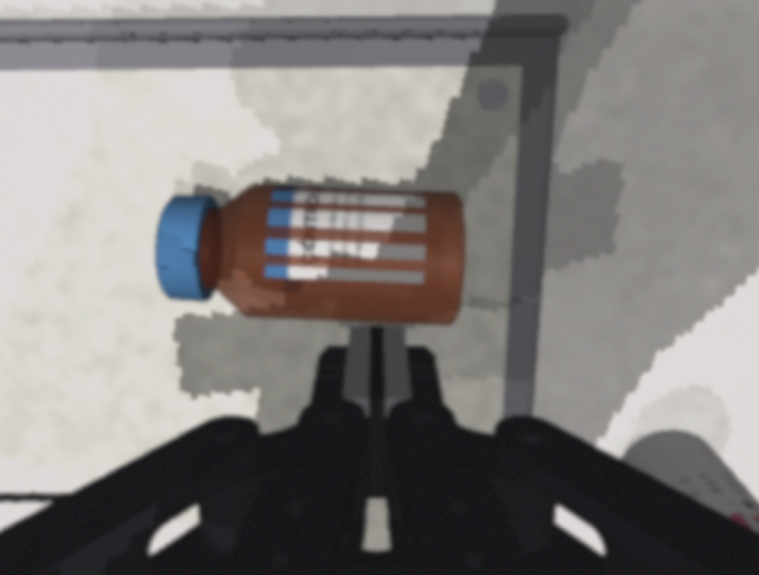

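```bash

python3 -m jog '[[0,0,0,0.2,-0.35,0,0],[0,0,0,0.4,-0.7,0,0],[0,0,0,0.6,-1.05,0,0],[0,0,0,0.7,-1.4,0,0],[0,0,0,0.7,-1.75,0,0]]'
python3 -m jog '[[0,0,0,0,-0.35,0,0],[0,0,0,0,-0.7,0,0],[0,0,0,0,-1.05,0,0],[0,0,0,0,-1.3,0,0],[0,0,0,0,-1.5,0,0]]'
python3 look.py w16; python3 - <<'E'
from ang import *
tc()
A("w15",[90,80],2.3,[[275,184],[455,194]],[[245,316],[455,324]])
a=cv2.imread('pics/w16.png')[80:330,90:420];cv2.imwrite('pics/w16c.png',cv2.resize(a,None,fx=2.3,fy=2.3,interpolation=2))
E
```

```text
time: 20.4
tcp_pos: [462.5, -50.3, -5.0]
ee_rot: [-180.0, -0.0, 102.8]
ft_force: [0.1, -0.6, -0.1]
finger_gap: -0.1
time: 20.82
tcp_pos: [448.2, -54.0, -4.9]
ee_rot: [-180.0, -0.0, 102.8]
ft_force: [0.1, -0.3, -0.4]
finger_gap: -0.1
0.66 [211.0, 189.7, 129.2, 59.3] 7191
[448.1, -54.0, -4.9]
tcp x'y' -91.1 69.4
w15 26.5 [[-102.2, 39.7], [-99.5, 83.2]]
w15 26.5 [[-67.8, 30.2], [-65.2, 84.2]]
3.59
2.75
axis mid [[-85.0, 34.9], [-82.4, 83.7]]
```

View pics/w16c.png

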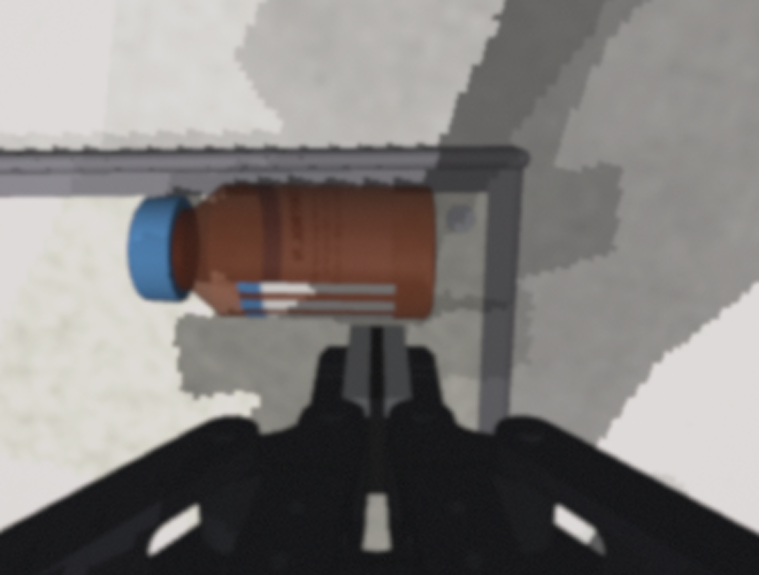

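```bash
python3 - <<'E'
from ang import *
A("w16",[90,80],2.3,[[235,184],[430,187]],[[230,317],[430,320]])
q("w16",[90,80],2.3,[[20,150],[500,149]],15.5);q("w16",[90,80],2.3,[[20,196],[480,190]],10)
a=cv2.imread('pics/w16.png')[145:230,130:300];cv2.imwrite('pics/w16z.png',cv2.resize(a,None,fx=4.5,fy=4.5,interpolation=2))
E
```

```text
w16 26.5 [[-134.8, 37.2], [-133.8, 84.2]]
w16 26.5 [[-100.1, 33.4], [-98.9, 84.9]]
1.26
1.32
axis mid [[-117.5, 35.3], [-116.3, 84.5]]
w16 15.5 [[-141.7, -19.4], [-141.2, 102.8]]
w16 10 [[-128.6, -24.7], [-129.5, 99.1]]
```

View pics/w16z.png

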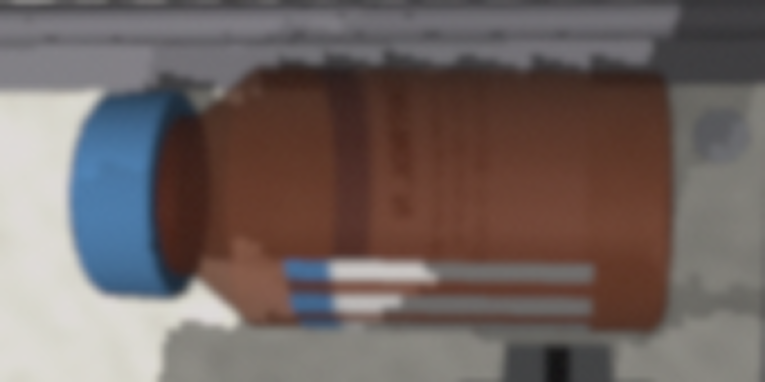

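The vial is against the lip and already down to about 1.3°. One more small push should square it.

```bash

python3 -m jog '[[0,0,0,0,-0.1,0,0],[0,0,0,0,-0.15,0,0],[0,0,0,0,-0.2,0,0],[0,0,0,0,-0.2,0,0],[0,0,0,0,-0.2,0,0]]'
python3 look.py w17; python3 - <<'E'
from ang import *
tc()
a=cv2.imread('pics/w17.png')[145:230,130:300];cv2.imwrite('pics/w17z.png',cv2.resize(a,None,fx=4.5,fy=4.5,interpolation=2))
E
```

```text
time: 21.33
tcp_pos: [446.6, -54.4, -4.9]
ee_rot: [180.0, -0.0, 102.8]
ft_force: [0.3, -0.2, 0.2]
finger_gap: -0.0
0.73 [214.1, 189.9, 129.9, 60.7] 7397
0.72 [492.9, 275.2, 38.1, 112.0] 4023
[446.6, -54.4, -4.9]
tcp x'y' -92.6 69.3
```

View pics/w17z.png

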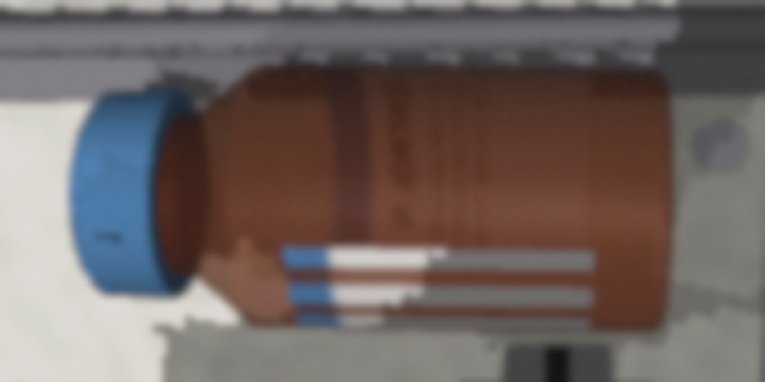

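```bash

python3 -m jog '[[0,0,0,0,-0.1,0,0],[0,0,0,0,-0.2,0,0],[0,0,0,0,-0.3,0,0],[0,0,0,0,-0.3,0,0],[0,0,0,0,-0.3,0,0]]'
python3 look.py w18; python3 - <<'E'
from ang import *
tc()
a=cv2.imread('pics/w18.png')[145:230,130:300];cv2.imwrite('pics/w18z.png',cv2.resize(a,None,fx=4.5,fy=4.5,interpolation=2))
E
```

```text
time: 21.85
tcp_pos: [443.5, -55.0, -4.9]
ee_rot: [180.0, -0.0, 102.8]
ft_force: [0.2, 0.4, -0.0]
finger_gap: 0.0
0.68 [488.8, 280.6, 39.0, 109.8] 4145
[443.7, -55.1, -4.9]
tcp x'y' -95.7 69.3
```

View pics/w18z.png

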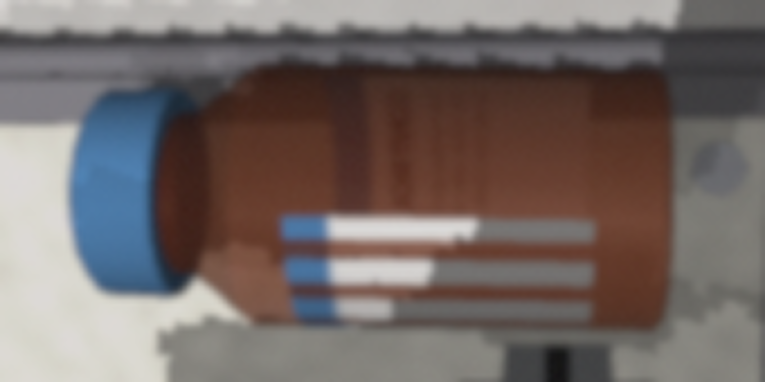

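```bash
python3 - <<'E'
from ang import *
A("w17",[130,145],4.5,[[265,67],[650,70]],[[250,325],[650,329]])
A("w18",[130,145],4.5,[[260,66],[650,70]],[[250,325],[650,328]])
q("w18",[130,145],4.5,[[10,40],[650,34],[10,122],[660,114]],15.5)
E
python3 -m jog '[[0,0,0,0,-0.1,0,0],[0,0,0,0,-0.2,0,0],[0,0,0,0,-0.2,0,0],[0,0,0,0,-0.2,0,0],[0,0,0,0,-0.2,0,0]]'
python3 look.py w19; python3 - <<'E'
from ang import *
tc()
a=cv2.imread('pics/w19.png')[145:230,130:300];cv2.imwrite('pics/w19z.png',cv2.resize(a,None,fx=4.5,fy=4.5,interpolation=2))
E
```

```text
w17 26.5 [[-136.4, 35.4], [-135.8, 82.8]]
w17 26.5 [[-102.1, 30.9], [-101.1, 83.4]]
0.8
1.0
axis mid [[-119.2, 33.1], [-118.5, 83.1]]
w18 26.5 [[-139.7, 34.9], [-138.9, 82.9]]
w18 26.5 [[-105.2, 30.9], [-104.4, 83.4]]
0.95
0.85
axis mid [[-122.5, 32.9], [-121.7, 83.2]]
w18 15.5 [[-141.2, -0.4], [-141.5, 83.7], [-130.1, -1.9], [-130.7, 85.2]]
time: 22.37
tcp_pos: [441.7, -55.5, -4.9]
ee_rot: [180.0, -0.0, 102.8]
ft_force: [0.0, -1.1, -1.0]
finger_gap: 0.4
0.7 [211.9, 192.8, 131.8, 56.2] 7249
0.62 [491.6, 280.4, 39.1, 108.5] 4163
[441.7, -55.5, -4.9]
tcp x'y' -97.7 69.4
```

View pics/w19z.png

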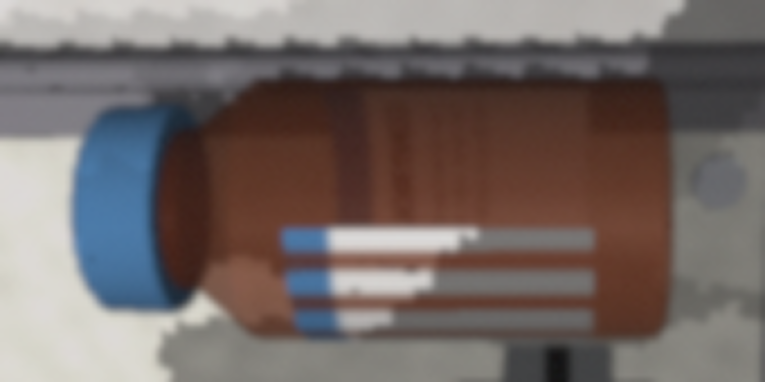

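The vial is squared to the lip, with its edges parallel to the lip in the crop. I'll go over it to the -x side and roll it straight to the line, pushing at its centre of mass (y' ≈ 55).

```bash

python3 -m jog '[[0,0,0,0,0.6,0,0],[0,0,0,-0.3,1,-3.5,0],[0,0,0,-0.7,0.5,-7,0],[0,0,0,-1.4,-2.7,-7,0],[0,0,0,-1.4,-6.3,-7,0]]'
python3 -m jog '[[0,0,0,0,0,0,0],[0,0,0,0,0,2.5,0],[0,0,0,0,0,5,0],[0,0,0,0,0,7,0],[0,0,0,0,0,7,0]]'
python3 look.py w20; python3 sc.py i; python3 - <<'E'
from ang import *
tc()
a=cv2.imread('pics/w20.png')[130:330,140:360];cv2.imwrite('pics/w20c.png',cv2.resize(a,None,fx=3,fy=3,interpolation=2))
E
```

```text
time: 22.88
tcp_pos: [387.8, -85.4, 67.7]
ee_rot: [179.6, 0.3, 102.9]
ft_force: [-1.5, -0.4, -0.4]
finger_gap: 0.3
time: 23.3
tcp_pos: [380.8, -81.9, -7.7]
ee_rot: [-179.7, -0.2, 102.8]
ft_force: [-0.6, 0.7, -0.0]
finger_gap: -0.2
0.85 [488.1, 344.9, 37.9, 78.3] 2291
0.73 [252.9, 306.7, 6.1, 23.8] 234
[382.9, -82.7, -5.1]
tcp x'y' -159.8 55.1
```

View pics/w20c.png

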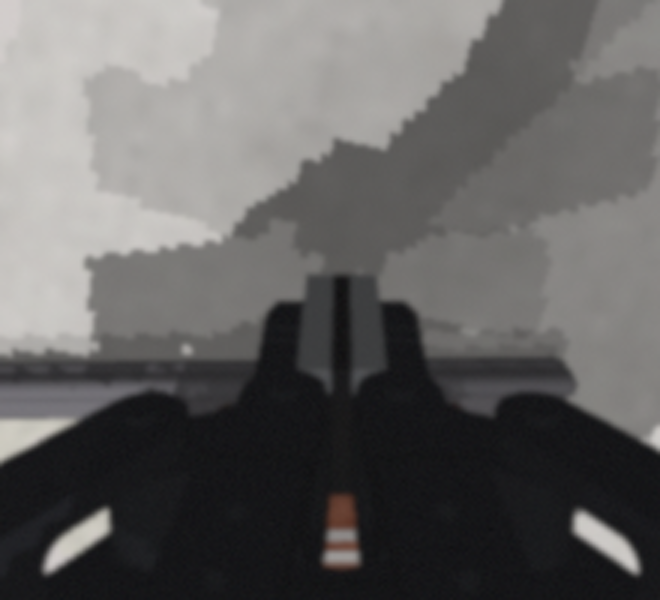

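View pics/i_scene.png

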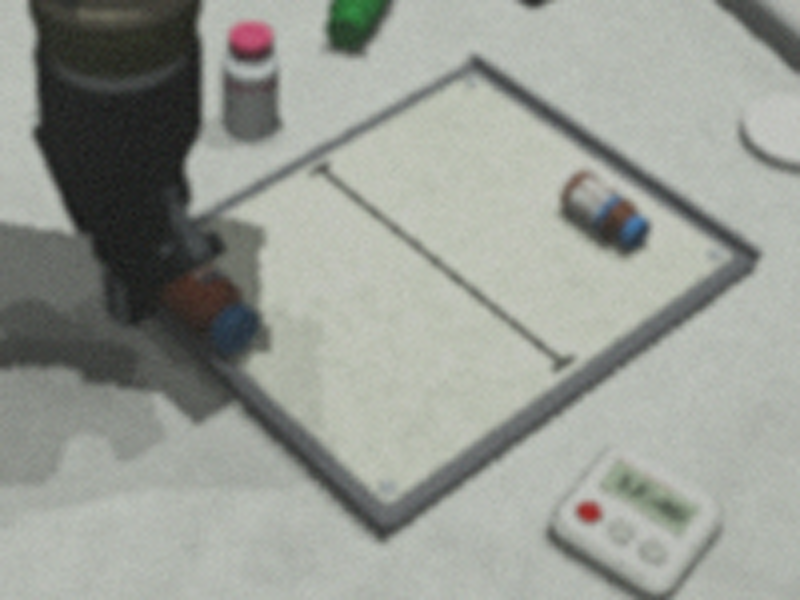

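```bash

python3 -m jog '[[0,0,0,0,0.35,0,0],[0,0,0,0,0.7,0,0],[0,0,0,0,1.05,0,0],[0,0,0,0,1.4,0,0],[0,0,0,0,1.75,0,0]]'
python3 -m jog '[[0,0,0,0,0.35,0,0],[0,0,0,0,0.7,0,0],[0,0,0,0,1.05,0,0],[0,0,0,0,1.4,0,0],[0,0,0,0,1.75,0,0]]'
python3 -m jog '[[0,0,0,0,0.35,0,0],[0,0,0,0,0.7,0,0],[0,0,0,0,1.05,0,0],[0,0,0,0,1.4,0,0],[0,0,0,0,1.75,0,0]]'
python3 look.py w21; python3 - <<'E'
from ang import *
tc()
a=cv2.imread('pics/w21.png')[130:330,140:360];cv2.imwrite('pics/w21c.png',cv2.resize(a,None,fx=3,fy=3,interpolation=2))
E
```

```text
time: 23.92
tcp_pos: [401.2, -79.2, -4.6]
ee_rot: [180.0, 0.0, 102.8]
ft_force: [-0.5, -0.1, 0.2]
finger_gap: -0.1
time: 24.33
tcp_pos: [417.8, -75.2, -5.0]
ee_rot: [-180.0, -0.0, 102.8]
ft_force: [0.1, 1.0, 0.2]
finger_gap: 0.2
time: 24.75
tcp_pos: [434.9, -71.4, -4.9]
ee_rot: [180.0, -0.0, 102.8]
ft_force: [0.4, 0.8, -0.5]
finger_gap: 0.0
0.75 [242.7, 272.9, 112.9, 56.2] 924
0.6 [496.8, 290.9, 21.9, 102.6] 2375
[435.3, -71.5, -4.8]
tcp x'y' -107.5 55.2
```

View pics/w21c.png

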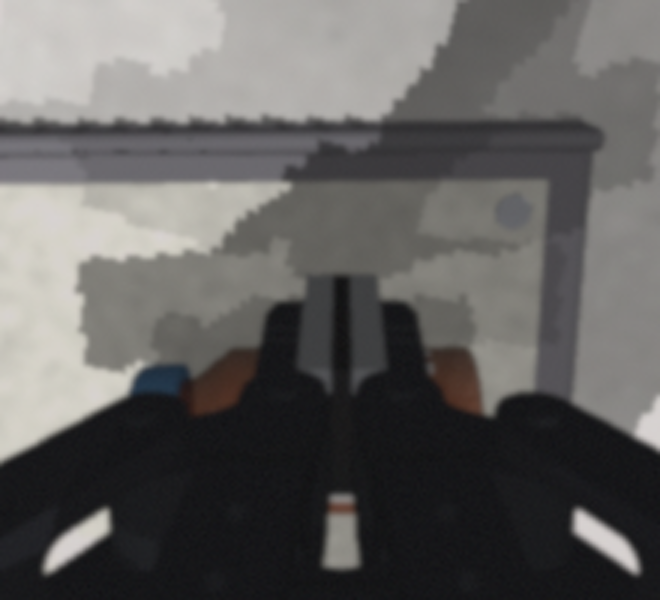

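It is rolling and staying level, with body edges at about row 349 at both ends. I'll continue to just short of the line.

```bash

python3 -m jog '[[0,0,0,0,0.35,0,0],[0,0,0,0,0.7,0,0],[0,0,0,0,1.05,0,0],[0,0,0,0,1.4,0,0],[0,0,0,0,1.75,0,0]]'
python3 -m jog '[[0,0,0,0,0.35,0,0],[0,0,0,0,0.7,0,0],[0,0,0,0,1.05,0,0],[0,0,0,0,1.4,0,0],[0,0,0,0,1.75,0,0]]'
python3 -m jog '[[0,0,0,0,0.35,0,0],[0,0,0,0,0.7,0,0],[0,0,0,0,1.05,0,0],[0,0,0,0,1.4,0,0],[0,0,0,0,1.75,0,0]]'
python3 -m jog '[[0,0,0,0,0.3,0,0],[0,0,0,0,0.6,0,0],[0,0,0,0,0.9,0,0],[0,0,0,0,1.1,0,0],[0,0,0,0,1.3,0,0]]'
python3 -m jog '[[0,0,0,0,0.2,0,0],[0,0,0,0,0.4,0,0],[0,0,0,0,0.6,0,0],[0,0,0,0,0.75,0,0],[0,0,0,0,0.9,0,0]]'
python3 - <<'E'
from q import *
tc()
E
python3 -m jog '[[0,0,0,0,-0.5,0,0],[0,0,0,0,-2,0,0],[0,0,0,0,-4,-2,0],[0,0,0,0,-4,-6,0],[0,0,0,0,-3,-10,0]]'
python3 -m jog '[[0,0,0,0,0.5,-4,0],[0,0,0,0,1.5,-8,0],[0,0,0,0,1.5,-10.5,0],[0,0,0,0,1.5,-10.5,0],[0,0,0,0,1.5,-10.5,0]]'
python3 look.py w22; python3 - <<'E'
from q import *
tc()
a=cv2.imread('pics/w22.png')[165:255,145:305];cv2.imwrite('pics/w22c.png',cv2.resize(a,None,fx=5,fy=5,interpolation=2))
E
```

```text
time: 25.27
tcp_pos: [452.1, -67.5, -4.9]
ee_rot: [180.0, -0.0, 102.8]
ft_force: [0.2, -0.2, 0.0]
finger_gap: 0.1
time: 25.68
tcp_pos: [469.0, -63.6, -4.9]
ee_rot: [180.0, -0.0, 102.8]
ft_force: [0.4, -0.3, -0.2]
finger_gap: -0.1
time: 26.1
tcp_pos: [486.1, -59.7, -4.9]
ee_rot: [180.0, -0.0, 102.8]
ft_force: [-0.3, -0.1, 0.6]
finger_gap: -0.1
time: 26.52
tcp_pos: [498.6, -56.9, -4.9]
ee_rot: [180.0, -0.0, 102.8]
ft_force: [0.5, -0.4, 0.7]
finger_gap: -0.0
time: 26.93
tcp_pos: [507.4, -54.9, -4.9]
ee_rot: [180.0, -0.0, 102.8]
ft_force: [-0.6, -0.0, 0.7]
finger_gap: 0.2
tcp x'y' -33.6 55.1
time: 27.35
tcp_pos: [472.2, -60.7, 94.1]
ee_rot: [-179.6, -0.2, 102.7]
ft_force: [0.8, -0.8, -0.2]
finger_gap: -0.0
time: 27.77
tcp_pos: [493.4, -58.6, 201.6]
ee_rot: [179.8, 0.1, 102.8]
ft_force: [-0.5, 0.9, -1.2]
finger_gap: 0.2
0.67 [342.9, 259.6, 41.6, 35.9] 727
0.64 [248.9, 192.7, 42.6, 21.5] 1075
0.58 [385.9, 154.5, 23.8, 55.8] 1364
[491.5, -58.1, 198.9]
tcp x'y' -49.7 55.5
```

View pics/w22c.png

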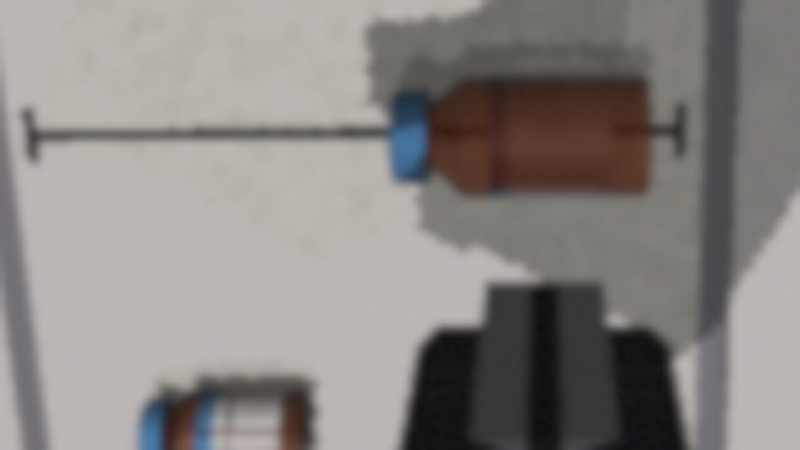

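```bash
python3 - <<'E'
from meas import *
meas("w22",[145,165],5,[[33,134],[680,130]],[[490,79],[645,82]],[[480,191],[645,192]],[[390,137],[650,137]])
E
python3 fit.py pics/w22.png pics/w22.json "[-1,53,0]" "[205,170,80,45]" pics/fw22.png
```

```text
line [[573.1, -189.9, 10.0], [530.7, -7.7, 10.0]] len 187.1
line yaw 13.09 mid [551.9 -98.8  10. ]
width [32.6 32.1] axis x' [-4.1 -3.2] y' [37.9 82.2] ends y' [11.7 83.5] x' [-3.9 -3.4] angle 1.12
near x' [-20.4 -19.3]
[-3.75 54.78 -1.  ] 0.174
```

View pics/fw22.png

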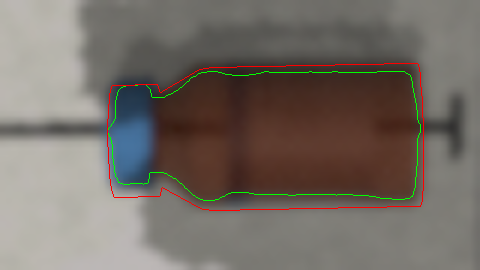

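The angle is now about 1° and the axis is 3.7 mm short of the line. The calibrated relation is axis ≈ TCP + 29.9 mm, so I'll nudge to TCP x' = -30.

```bash

python3 -m jog '[[0,0,0,0,-0.5,2.5,0],[0,0,0,0,-0.9,6.5,0],[0,0,0,0,-0.9,10.5,0],[0,0,0,0,-0.9,14.5,0],[0,0,0,0,-0.9,16.5,0]]'
python3 -m jog '[[0,0,0,0,0,2,0],[0,0,0,0,0,3.9,0],[0,0,0,0,0,3.9,0],[0,0,0,0,0.2,3.9,0],[0,0,0,0,0.4,3.9,0]]'
python3 -m jog '[[0,0,0,0,0.3,0,0],[0,0,0,0,0.6,0,0],[0,0,0,0,0.9,0,0],[0,0,0,0,1.1,0,0],[0,0,0,0,1.1,0,0]]'
python3 - <<'E'
from q import *
tc();print(observe()["tcp_pos"])
E
```

```text
time: 28.28
tcp_pos: [478.3, -58.8, 29.0]
ee_rot: [-179.5, -0.3, 102.8]
ft_force: [-1.7, -0.2, 0.3]
finger_gap: 0.1
time: 28.7
tcp_pos: [487.3, -59.3, -3.9]
ee_rot: [-179.9, -0.0, 102.8]
ft_force: [0.4, -0.6, 0.6]
finger_gap: -0.2
time: 29.12
tcp_pos: [499.5, -57.0, -3.3]
ee_rot: [179.9, 0.0, 102.8]
ft_force: [-0.4, -0.0, -0.3]
finger_gap: 0.2
tcp x'y' -41.7 54.8
[499.49990733 -57.01419124  -3.34618831]
```

```bash

python3 -m jog '[[0,0,0,0,0.2,0,0],[0,0,0,0,0.4,0,0],[0,0,0,0,0.5,0,0],[0,0,0,0,0.6,0,0],[0,0,0,0,0.7,0,0]]'
python3 -m jog '[[0,0,0,0,0.15,0,0],[0,0,0,0,0.3,0,0],[0,0,0,0,0.4,0,0],[0,0,0,0,0.45,0,0],[0,0,0,0,0.5,0,0]]'
python3 - <<'E'
from q import *
tc()
E
python3 -m jog '[[0,0,0,0,-0.5,0,0],[0,0,0,0,-2,0,0],[0,0,0,0,-4,-2,0],[0,0,0,0,-4,-6,0],[0,0,0,0,-3,-10,0]]'
python3 -m jog '[[0,0,0,0,0.5,-4,0],[0,0,0,0,1.5,-8,0],[0,0,0,0,1.5,-10.5,0],[0,0,0,0,1.5,-10.5,0],[0,0,0,0,1.5,-10.5,0]]'
python3 look.py w23; python3 - <<'E'
from q import *
tc()
a=cv2.imread('pics/w23.png')[165:255,145:305];cv2.imwrite('pics/w23c.png',cv2.resize(a,None,fx=5,fy=5,interpolation=2))
E
```

```text
time: 29.53
tcp_pos: [505.3, -55.4, -4.0]
ee_rot: [-180.0, -0.0, 102.8]
ft_force: [-0.4, -0.8, -0.5]
finger_gap: -0.1
time: 29.95
tcp_pos: [510.2, -54.3, -3.9]
ee_rot: [-180.0, -0.0, 102.8]
ft_force: [-0.4, 0.4, 0.2]
finger_gap: 0.0
tcp x'y' -30.7 55.1
time: 30.37
tcp_pos: [475.1, -60.1, 95.1]
ee_rot: [-179.6, -0.2, 102.7]
ft_force: [1.3, -0.4, -0.1]
finger_gap: -0.0
time: 30.78
tcp_pos: [496.4, -57.9, 202.7]
ee_rot: [179.8, 0.1, 102.8]
ft_force: [0.1, -0.2, -0.6]
finger_gap: 0.0
0.87 [387.1, 150.8, 25.3, 53.5] 1428
0.79 [341.4, 258.9, 38.2, 35.7] 739
0.74 [248.1, 192.1, 47.1, 22.7] 1178
[494.4, -57.5, 199.9]
tcp x'y' -46.7 55.5
```

View pics/w23c.png

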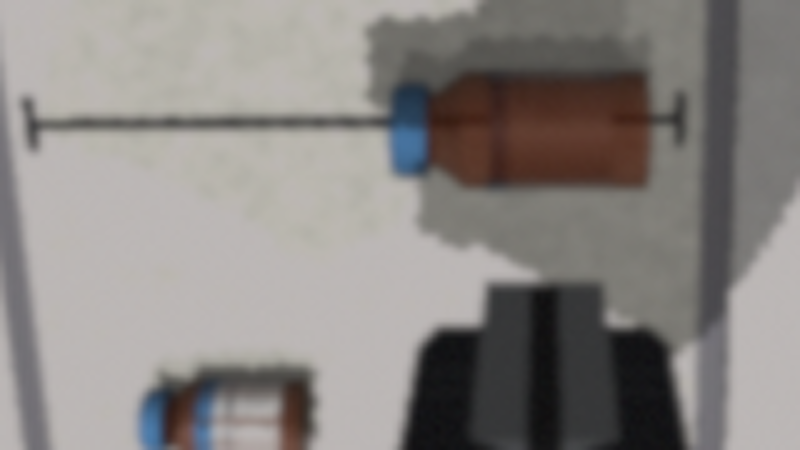

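```bash
python3 - <<'E'
from meas import *
meas("w23",[145,165],5,[[33,124],[680,119]],[[490,73],[645,76]],[[480,184],[645,186]],[[391,130],[650,131]])
E
python3 fit.py pics/w23.png pics/w23.json "[-1,53,0]" "[205,170,80,45]" pics/fw23.png
python3 -m jog '[[0,0,0,0,-3.5,0,0],[0,0,0,0,-7,0,0],[0,0,0,0,-10.5,0,0],[0,0,0,0,-12,0,0],[0,0,0,0,-12,0,0]]'
python3 sc.py j
python3 fit.py pics/j_top_full.png top "[-1,53,0]" "[285,180,50,35]" pics/fj.png
python3 - <<'E'
import cv2
a=cv2.imread('pics/j_top_full.png')[170:230,270:370];cv2.imwrite('pics/jz.png',cv2.resize(a,None,fx=8,fy=8,interpolation=2))
E
```

```text
line [[573.4, -189.9, 10.0], [530.7, -7.7, 10.0]] len 187.2
line yaw 13.19 mid [552.  -98.8  10. ]
width [32.3 32.1] axis x' [-2.8 -1.7] y' [37.9 82.2] ends y' [11.9 83.6] x' [-2.7 -1.9] angle 1.4
near x' [-18.9 -17.7]
[-2.81 54.12 -1.07] 0.18
time: 31.3
tcp_pos: [374.0, -83.5, 199.2]
ee_rot: [-179.7, -0.2, 102.7]
ft_force: [-0.3, 0.3, -0.5]
finger_gap: -0.1
[-3.46 50.64  0.31] 0.211
```

View pics/jz.png

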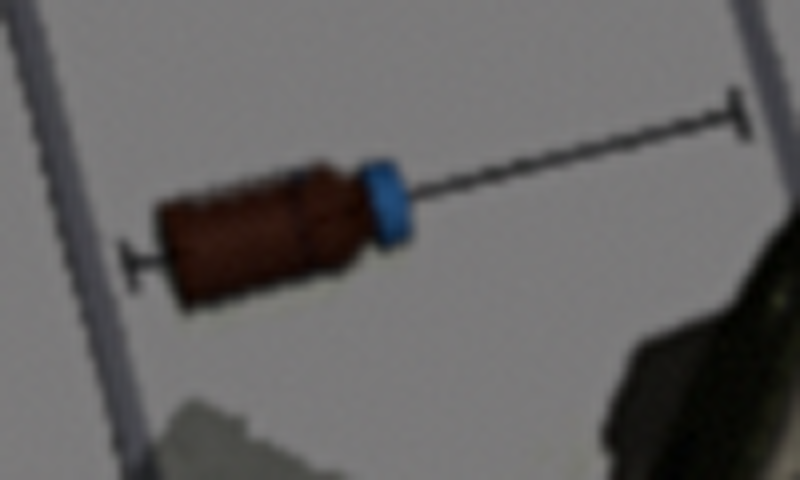

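View pics/j_scene.png

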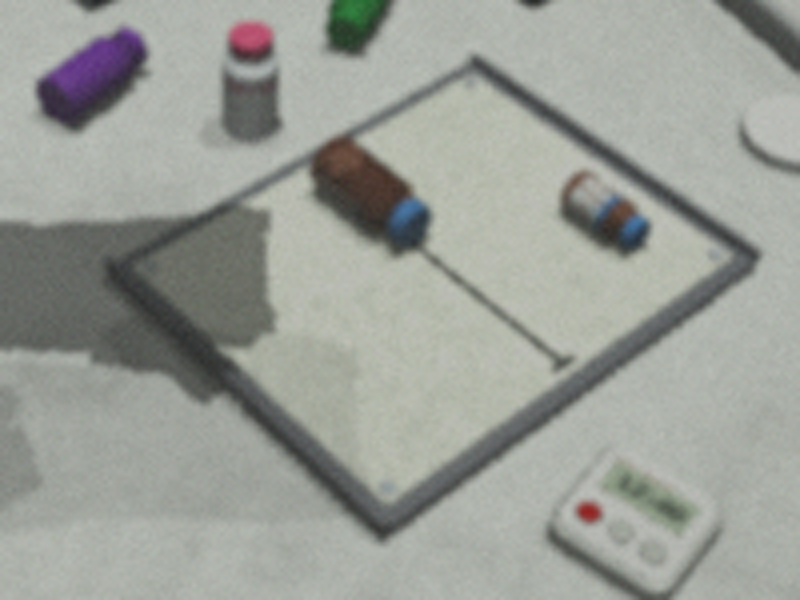

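Line-relative, the wrist puts the axis at about -2.5 mm and the top camera at about -1.1 mm, with a tilt of about 1°. I'll make one more nudge of about 2 mm (TCP x' → -28.7).

```bash

python3 -m jog '[[0,0,0,0,3,2.5,0],[0,0,0,0,6,5,0],[0,0,0,0,8.5,8,0],[0,0,0,0,10,11.5,0],[0,0,0,0,11,15,0]]'
python3 -m jog '[[0,0,0,0,0,3.5,0],[0,0,0,0,0,5.4,0],[0,0,0,0,0,5.4,0],[0,0,0,0,0,5.4,0],[0,0,0,0,0.2,5.4,0]]'
python3 -m jog '[[0,0,0,0,0.3,0,0],[0,0,0,0,0.6,0,0],[0,0,0,0,0.9,0,0],[0,0,0,0,1.1,0,0],[0,0,0,0,1.1,0,0]]'
python3 - <<'E'
from q import *
tc();print(observe()["tcp_pos"])
E
```

```text
time: 31.82
tcp_pos: [489.0, -59.1, 48.9]
ee_rot: [179.9, 0.0, 102.9]
ft_force: [-0.3, -1.2, 0.3]
finger_gap: -0.2
time: 32.23
tcp_pos: [488.6, -59.3, -2.4]
ee_rot: [180.0, 0.0, 102.8]
ft_force: [-0.2, 0.0, -0.9]
finger_gap: -0.1
time: 32.65
tcp_pos: [499.6, -57.1, -2.1]
ee_rot: [179.9, 0.0, 102.8]
ft_force: [-0.3, 0.5, 0.9]
finger_gap: -0.1
tcp x'y' -41.6 54.7
[499.61799638 -57.08268579  -2.12726512]
```

```bash

python3 -m jog '[[0,0,0,0,0.2,0.2,0],[0,0,0,0,0.4,0.3,0],[0,0,0,0,0.6,0.3,0],[0,0,0,0,0.8,0.3,0],[0,0,0,0,0.9,0.3,0]]'
python3 -m jog '[[0,0,0,0,0.15,0,0],[0,0,0,0,0.3,0,0],[0,0,0,0,0.4,0,0],[0,0,0,0,0.45,0,0],[0,0,0,0,0.5,0,0]]'
python3 - <<'E'
from q import *
tc()
E
python3 -m jog '[[0,0,0,0,-0.5,0,0],[0,0,0,0,-2,0,0],[0,0,0,0,-4,-2,0],[0,0,0,0,-4,-6,0],[0,0,0,0,-3,-10,0]]'
python3 -m jog '[[0,0,0,0,0.5,-4,0],[0,0,0,0,1.5,-8,0],[0,0,0,0,1.5,-10.5,0],[0,0,0,0,1.5,-10.5,0],[0,0,0,0,1.5,-10.5,0]]'
python3 look.py w24; python3 - <<'E'
from q import *
tc()
a=cv2.imread('pics/w24.png')[165:255,145:305];cv2.imwrite('pics/w24c.png',cv2.resize(a,None,fx=5,fy=5,interpolation=2))
E
python3 fit.py pics/w24.png pics/w24.json "[-1,53,0]" "[205,170,80,45]" pics/fw24.png
```

```text
time: 33.07
tcp_pos: [507.5, -54.9, -6.0]
ee_rot: [180.0, -0.0, 102.8]
ft_force: [0.5, -0.2, 0.0]
finger_gap: 0.0
time: 33.48
tcp_pos: [512.1, -53.8, -5.9]
ee_rot: [180.0, -0.0, 102.8]
ft_force: [-0.6, 0.3, 0.0]
finger_gap: -0.1
tcp x'y' -28.7 55.1
time: 33.9
tcp_pos: [477.1, -59.7, 93.1]
ee_rot: [-179.6, -0.2, 102.7]
ft_force: [1.8, -0.5, -0.5]
finger_gap: -0.4
time: 34.32
tcp_pos: [498.3, -57.5, 200.7]
ee_rot: [179.8, 0.1, 102.8]
ft_force: [-0.0, 0.3, -1.3]
finger_gap: -0.1
0.89 [249.0, 192.5, 51.0, 23.0] 1159
0.81 [342.5, 259.2, 39.8, 39.7] 728
0.73 [387.4, 149.8, 24.3, 56.7] 1342
0.63 [187.4, 250.1, 31.1, 21.5] 553
[496.4, -57.0, 197.9]
tcp x'y' -44.7 55.5
[ 0.77 54.19 -0.66] 0.188
```

View pics/w24c.png

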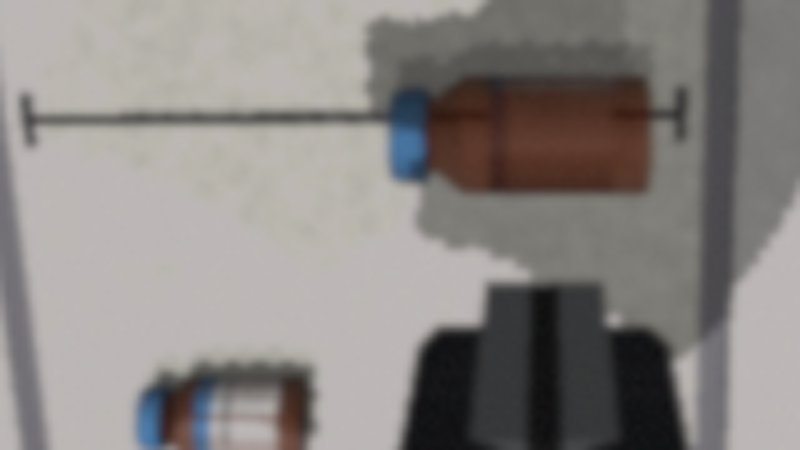

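```bash
python3 - <<'E'
from meas import *
meas("w24",[145,165],5,[[30,120],[682,114]],[[490,77],[645,80]],[[480,190],[645,191]],[[390,135],[650,135]])
E
python3 -m jog '[[0,0,0,0,-3.5,0,0],[0,0,0,0,-7,0,0],[0,0,0,0,-10.5,0,0],[0,0,0,0,-12,0,0],[0,0,0,0,-12,0,0]]'
python3 sc.py k
python3 fit.py pics/k_top_full.png top "[-1,53,0]" "[285,180,50,35]" pics/fk.png
python3 - <<'E'
import cv2
a=cv2.imread('pics/k_top_full.png')[170:230,270:370];cv2.imwrite('pics/kz.png',cv2.resize(a,None,fx=8,fy=8,interpolation=2))
E
```

```text
line [[573.5, -189.8, 10.0], [530.5, -7.4, 10.0]] len 187.4
line yaw 13.27 mid [552.  -98.6  10. ]
width [32.8 32.2] axis x' [0.1 1.1] y' [37.8 81.9] ends y' [11.6 83.3] x' [0.1 0.8] angle 1.3
near x' [-16.3 -15. ]
time: 34.83
tcp_pos: [375.9, -83.0, 197.2]
ee_rot: [-179.7, -0.2, 102.7]
ft_force: [-0.2, 0.3, -0.4]
finger_gap: 0.1
[-1.38 50.47  0.65] 0.2
```

View pics/kz.png

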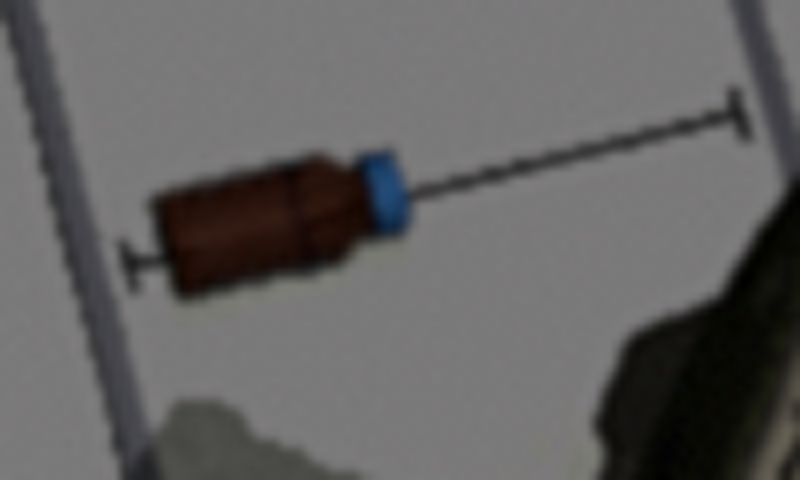

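View pics/k_scene.png

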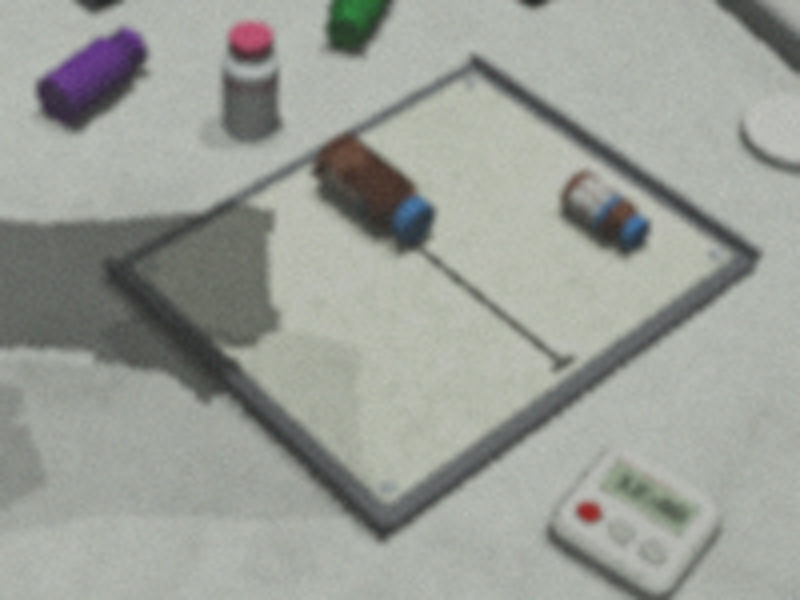

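Both cameras now agree: the axis is within about 1 mm of the line (wrist +0.6, top +0.9) at about 1°. The arm is clear, and the smaller vial, standing vial and timer are unmoved. I'm handing the job in.

```bash
python3 -c "
from station import *
print(close_job(),observe()['time'])"
```

```text
the job is handed in; nothing more can be done
the job is handed in; nothing more can be done
```

The larger vial is lying along the black line and centred over it. It was only pushed with the shut fingertip, never grasped or lifted. I handed the job in at about 35 s of the 45 s.

**How it went**
- The vial first rolled onto the line but kept its initial tilt of about 5°. Pushing on the cap end only rolled it further and did not turn it.
- I rolled it back against the low grey lip at the -x end to square it, then rolled it straight to the line and made two small corrections.

**Last checks**
- **Centring:** the wrist camera puts the vial's axis about 0.6 mm past the line, and the top camera about 0.9 mm past.
- **Tilt:** between about 0.5° and 1.3°, depending on the camera and the method. The cameras disagree on its sign.
- **Along the line:** the vial spans from about 12 to 83 mm on the +y side of the line's middle. It lies between the crossbars, but not at the middle.
- **Other objects:** the smaller vial, the standing vial, the timer and the green and purple look-alikes are where they were in the last scene picture. The arm was clear of everything at hand-in.

**What disagreed**
- In the pictures the fingertip sat about 35 mm higher than the reported TCP, so my first push passed over the vial without touching it. I worked from the pictures after that.
- My outline fits matched the vial's edges only roughly, so the position and tilt figures are good to about 1 mm and 1°.

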